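# Hang the balance arms on the keeper rack

### The job

Hang every balance arm that lies on the bench by its eye on the keeper rack, one arm to a peg, pushed in past the gravity flap so that the flap drops shut behind the eye, and leave it hanging still. The ballast is hidden, so lift each arm a little first, shift your grip to its balance point, and only then carry it, level, to the rack. Leave the other things on the bench where they are.

Things in the scene. Friction and masses are not known exactly. Their poses are not given: they have to be found in the camera images.
- armA: balance arm, loose, 270 mm long, 0.6 to 0.9 kg; may be absent. Origin: on its underside below the eye's round centre; +x along the bar from the eye to the far end, z up as found. Eye from x = -46 to 20 mm, dark inner block x = 24 to 52 mm, bare bar 52 to 185, dark end block 185 to 225. Blocks 40 mm wide, 51 tall. They lie flat, eye towards the robot's right. See armB, armC
- armB: balance arm, looks just like armA; may be absent. The ballast hidden in the two blocks differs from arm to arm: the balance point lies somewhere between x = 60 and 170 mm and cannot be seen. Gripped far from it, the arm sags in the fingers
- armC: balance arm, looks just like armA; may be absent. The bare bar, where all arms are gripped (across it), is square, 14 mm wide and 16 mm tall, polished and slippery (friction about 0.12, so grip firmly); its centre line lies 25.5 mm above the underside, level with the eye's centre
- rack: grey keeper rack, fixed: foot plate 110 x 620 x 12 mm, three posts 24 mm square, 357 mm tall, 255 mm apart along its y. Origin: on the bench below the middle post's front face; -x is its front, towards the robot. From each post's face a level rubber-sleeved peg 14 mm thick sticks out 110 mm along -x, axis 285 mm up. A bracket 10 mm wide, 56 to 64 mm above the peg axis, 92 mm long, carries a flap
- armA_eye (a point): centre of the round part of the pear-shaped eye of armA, axes as the arm's. The eye stands in the arm's x-z plane, hole axis along y, bent from 9 mm wire: round part 51 mm over all with a hole 33 mm across, tapering to a point at x = -46 mm. Hanging freely, the peg sits in the taper, about 19 mm from this point
- armB_eye (a point): centre of the round part of the pear-shaped eye of armB, axes as the arm's. The eye stands in the arm's x-z plane, hole axis along y, bent from 9 mm wire: round part 51 mm over all with a hole 33 mm across, tapering to a point at x = -46 mm. Hanging freely, the peg sits in the taper, about 19 mm from this point
- armC_eye (a point): centre of the round part of the pear-shaped eye of armC, axes as the arm's. The eye stands in the arm's x-z plane, hole axis along y, bent from 9 mm wire: round part 51 mm over all with a hole 33 mm across, tapering to a point at x = -46 mm. Hanging freely, the peg sits in the taper, about 19 mm from this point
- peg0 (a point): point on the axis of the right hand (seen from the robot) peg, 40 mm out from the post and 45 mm behind the closed flap; axes as the rack's; the peg's free end is 70 mm off along -x. Any arm may go on any peg. An arm goes on with its bar level along the rack's +y (far end to the left of the peg seen from the robot), the eye moving along +x over the peg's end.
- flap0 (a joint): flap of peg0, rad: steel plate 22 mm wide, 41 mm long, 30 g, hinged 52 mm above the peg axis, 85 mm out from the post. 0: hangs down, lower edge 11 mm above the peg axis; up to 1.45: swung up inwards; cannot swing outwards, falls back by itself. An eye centred on the peg lifts it to about 0.9; it drops when the eye is about 37 mm past the hinge
- peg1 (a point): point on the axis of the middle peg, 40 mm out from the post and 45 mm behind the closed flap; axes as the rack's; the peg's free end is 70 mm off along -x. Any arm may go on any peg. The eye itself lifts the flap as it is pushed in. There is room to the left of each peg for gripper and arm.
- flap1 (a joint): flap of peg1, rad: steel plate 22 mm wide, 41 mm long, 30 g, hinged 52 mm above the peg axis, 85 mm out from the post. 0: hangs down, lower edge 11 mm above the peg axis; up to 1.45: swung up inwards; cannot swing outwards, falls back by itself. An eye centred on the peg lifts it to about 0.9; it drops when the eye is about 37 mm past the hinge
- peg2 (a point): point on the axis of the left hand peg, 40 mm out from the post and 45 mm behind the closed flap; axes as the rack's; the peg's free end is 70 mm off along -x. Any arm may go on any peg. When let go, an arm swings down about the peg and hangs with its far end below, swinging for up to 10 s.
- flap2 (a joint): flap of peg2, rad: steel plate 22 mm wide, 41 mm long, 30 g, hinged 52 mm above the peg axis, 85 mm out from the post. 0: hangs down, lower edge 11 mm above the peg axis; up to 1.45: swung up inwards; cannot swing outwards, falls back by itself. An eye centred on the peg lifts it to about 0.9; it drops when the eye is about 37 mm past the hinge
- screwdriver: bystander, leave alone: screwdriver 170 mm, lying, black grip
- tape: bystander, leave alone: roll of black tape 64 mm across, 19 mm tall, lying flat
- screwtray: bystander, leave alone: open grey tray 100 x 80 x 28 mm
- meter: bystander, leave alone: orange handheld meter 140 x 75 x 36 mm, lying
- spool: bystander, leave alone: cardboard spool 54 mm across, 50 mm tall, standing
- handle: bystander, leave alone: black bow handle 112 mm long, lying

How it is judged:
By the outcome, as a careful person would: the job done as asked, in the order asked, and still so for the second after the job is handed in, with the robot touching nothing.
Of armA, armB, armC only 2 to 3 are there at a start; the rules pass over those that are not, and their reading is None.
At some moment in a run one of armA, armB, armC may be knocked a few centimetres aside while the robot is not near it.
It also fails if it takes over 210 s, if anything falls off the work surface, if the arm or the gripper's body presses on something with over 40 N, if the wrist force passes 120 N, or if a joint passes its speed limit or range.

### The arm

A 6-joint arm with a two-finger parallel gripper is mounted at the origin on the work surface. World frame = base frame: x ahead of the robot, y to its left, z up, the work surface at z = 0. Lengths are in m, angles in rad, forces in N, time in s.
With the tool pointing down it reaches from about 0.25 to 0.725 m from the base axis. Payload 4 kg.
Tool frame: the origin (TCP) lies at the very end of the fingers, on their centre line; the grasp point (between the pads) lies 19 mm behind it; y points along the fingers, z is the direction in which the jaws open and shut, and the axes are right-handed (so a half turn about y gives the same grasp; the last joint's range is limited). The gripper opens to 85 mm and grips with 20 to 120 N. Pads are 22 mm wide; open, the fingers measure 114 mm over their backs; the gripper's body (76 mm by 85 mm) begins 54 mm behind the grasp point. The pads swing forward as they close: fully open they stand 13 mm farther back than shut.
Start: joints at [-1.18, 0.241, 0.005, 1.335, 0, 1.571], TCP at [0.19, -0.462, 0.231] pointing down, gripper open.
Joint ranges: [-2.72, 2.72], [-1.05, 1.87], [-1.09, 1.28], [-1.99, 2.15], [-1.42, 1.44], [-3.14, 3.14]. Speed limits (rad/s): [2.79, 2.79, 3.14, 3.14, 3.14, 3.14].

### API

Orientations are given as a unit quaternion [x, y, z, w].
In Python, from workcell import bot gives the robot as it stands. The module is installed in compiled form; this text tells all that it offers.
- The arm moves only by the tool move_arm, never from a script. Its argument "increments" is a list of rows, each an object with "grip": the closure, from 0 (fully open) to 1 (shut); "linear": the shift along the tool's x, y, z scaled (see below), a list of three; "twist": the turn about the tool's y scaled (see below). A call has exactly 5 rows; each row shifts and turns the pose as measured when the row begins, along the tool's axes as they then stand; what a row does not reach is not made up. The controller multiplies each number of a shift by 0.2 m and each number of a turn by 2 rad. A row lasts 1/10 s, in which the tool goes at most 50 mm and 8.59 degrees, less where a joint would pass 70% of its speed; a pose out of reach is approached as far as the arm can. A call with a number of a shift or a turn outside -1 to 1 is refused whole. A call with a gripper value outside its range is refused whole. The fingers move at their own pace and stop on an object; the grip force is fixed at half the most. Time passes only in rows, so rows that do not move let the fingers close, or fill a call up. It gives the time, the measured TCP pose, the force and the opening at its end, in the units of the state.
- bot.get_obs(): the state, without advancing time (a new reading comes with each control period).
- bot.camera(name): name is "side" or "top"; returns (picture, depth): 400x640x3 uint8, blue, green, red; 400x640 float32, m along the optical axis (not along the pixel's ray), 0 where there is no reading.
- bot.camera_params(name): a dict with "camera_matrix" (3x3 intrinsics, pixels), "dist" ([k1, k2, p1, p2, k3] as OpenCV has them; the pictures are not rectified), "rvec" (rotation vector, rad) and "tvec" (3), from world to camera coordinates, as OpenCV has them. Camera axes: x right, y down, z forward; pixel columns grow to the right and rows downward; lengths in m; the calibration is good to about 2 mm. A picture is of the moment at which its call begins. camera_params takes no time and is no camera call.
- bot.job_done(): hands the job in, once; it reports no verdict.
The state is a dict: "clock": time; "joint_pos": joint angles; "joint_vel": joint speeds; "tau": joint torques, N m; "eef_pos": TCP position; "tool_rot": TCP orientation; "ft_force": force on the tool from outside, world axes, zero at the start; "ft_torque": the same for the moment, N m; "grip_width": finger opening in m.
Only numpy, scipy, OpenCV 4.12 (cv2) and the standard library are available. Lean on these libraries where they do the work, as an engineer would, in place of code of your own. Each camera call takes 0.05 s, during which the arm holds its last target. There are 200 camera calls.

## Working session

There is one attempt and no reset: what is moved stays moved. The work goes in short steps, Python scripts to look and compute and a tool call to move; the robot and the scene stay as the last step left them, time stands still between calls to the robot, and variables do not carry over. Pictures are saved under pics/ and viewed, about 12 in all and at most 16, crops included, and the job is handed in when it is done.

Besides the shell and the picture viewer there is one more tool, called as a command line: name --argument value ..., lists and objects as JSON in quotes. move_arm: Moves the arm, as the interface text tells. Its arguments: {"type":"object","properties":{"increments":{"type":"array"}},"required":["increments"]}

```bash
mkdir -p pics; cat > h.py <<'E'
import numpy as np, cv2
from scipy.spatial.transform import Rotation as R
from workcell import bot
def cam(n):
    im,d=bot.camera(n); return im,d
def P(n):
    p=bot.camera_params(n); K=np.array(p['camera_matrix']);D=np.array(p['dist'],float)
    r=cv2.Rodrigues(np.array(p['rvec'],float))[0]; t=np.array(p['tvec'],float).ravel()
    return K,D,r,t
def ray(n,uv):
    K,D,r,t=P(n); q=cv2.undistortPoints(np.array(uv,float).reshape(-1,1,2),K,D).reshape(-1,2)
    d=np.c_[q,np.ones(len(q))]@r; return -r.T@t,d
def onz(n,uv,z):
    c,d=ray(n,uv); return c+d*((z-c[2])/d[:,2])[:,None]
def onplane(n,uv,p0,nn):
    c,d=ray(n,uv); return c+d*(((np.array(p0)-c)@nn)/(d@nn))[:,None]
def dep(n,uv,z):  # points from depth
    c,d=ray(n,uv); return c+d*np.array(z)[:,None]
def proj(n,pts):
    K,D,r,t=P(n); return cv2.projectPoints(np.array(pts,float).reshape(-1,1,3),cv2.Rodrigues(r)[0],t,K,D)[0].reshape(-1,2)
def cloud(n,d):
    v,u=np.mgrid[0:400,0:640]; uv=np.c_[u.ravel(),v.ravel()]
    c,dd=ray(n,uv); return (c+dd*d.ravel()[:,None]).reshape(400,640,3)
def st():
    o=bot.get_obs(); print('t',round(o['clock'],2),'q',np.round(o['joint_pos'],3),'p',np.round(o['eef_pos'],4),'F',np.round(o['ft_force'],1),'T',np.round(o['ft_torque'],2),'w',round(float(o['grip_width']),4))
    print(np.round(R.from_quat(o['tool_rot']).as_matrix(),3).tolist()); return o
E
python3 - <<'E'
from h import *
st()
for n in('top','side'):
    im,d=cam(n); cv2.imwrite(f'pics/{n}0.png',im); np.save(f'{n}0.npy',d)
    K,D,r,t=P(n); print(n,np.round(-r.T@t,3),np.round(r[2],3),K[0,0],(d==0).mean())
E
```

```text
t 0.0 q [-1.18   0.241  0.004  1.335  0.     1.571] p [ 0.1902 -0.4617  0.2304] F [-0.2  0.3 -0.1] T [-0.05 -0.02  0.  ] w 0.085
[[-0.925, -0.001, 0.381], [-0.381, 0.002, -0.925], [-0.0, -1.0, -0.002]]
top [ 0.301 -0.003  1.329] [ 0.175 -0.012 -0.984] 415.7706389326234 0.0039765625
side [0.015 0.894 0.857] [ 0.401 -0.746 -0.531] 372.67413193110445 0.00425
```

View pics/top0.png

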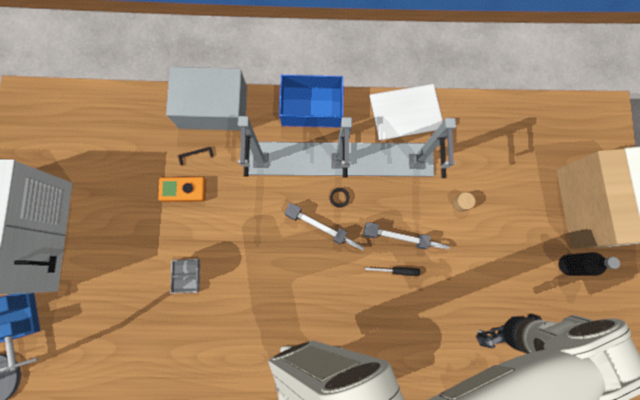

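View pics/side0.png

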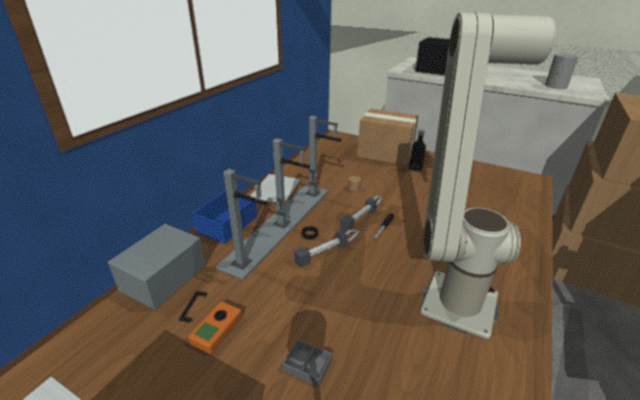

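```bash
python3 - <<'E'
from h import *
im=cv2.imread('pics/top0.png'); d=np.load('top0.npy'); C=cloud('top',d)
tab=C[300:330,180:250]; print('table z',np.median(tab[...,2]),tab[...,2].std())
# blocks: high bits
for nm,(u0,u1,v0,v1) in dict(arm1=(280,364,200,254),arm2=(362,456,218,252)).items():
    sub=C[v0:v1,u0:u1]; z=sub[...,2]
    m=(z>0.04).astype(np.uint8)
    n,l,s,c=cv2.connectedComponentsWithStats(m)
    for i in range(1,n):
        if s[i,4]>25:
            p=sub[l==i]; print(nm,s[i,4],c[i]+[u0,v0],'med',np.round(np.median(p,0),4),'rect',cv2.minAreaRect((p[:,:2]*1000).astype(np.float32)))
    m2=(z>0.012); p=sub[m2]; x0=p[:,:2].mean(0); w,V=np.linalg.eigh(np.cov((p[:,:2]-x0).T)); a=V[:,1]; 
    s_=(p[:,:2]-x0)@a; print(nm,'mean',x0,'dir',a,'ext',s_.min(),s_.max(), 'npts',len(s_))
# rack
c2=C.reshape(-1,3)
m=(c2[:,2]>0.27)&(c2[:,2]<0.40)&(c2[:,0]>0.45)&(abs(c2[:,1])<0.45)
mk=m.reshape(400,640).astype(np.uint8); n,l,s,c=cv2.connectedComponentsWithStats(mk)
for i in range(1,n):
    if s[i,4]>8:
        p=C[l==i]; print('rk',s[i],np.round(p.min(0),3),np.round(p.max(0),3),np.round(np.median(p,0),3))
big=np.hstack([cv2.resize(im[100:260,230:470],None,fx=3.3,fy=3.3,interpolation=cv2.INTER_CUBIC)])
cv2.imwrite('pics/topc.png',big)
E
```

```text
table z 0.00037691710006781953 0.07098344892168101
arm1 171 [292.29824561 210.66666667] med [0.5073 0.0687 0.0515] rect ((421.6705322265625, 26.865066528320312), (242.57603454589844, 51.58839797973633), 26.132081985473633)
arm1 164 [342.79268293 237.1402439 ] med [ 0.4268 -0.0839  0.0511] rect ((421.7699890136719, -102.92487335205078), (78.8283920288086, 39.67469787597656), 62.10456466674805)
arm1 mean [ 0.46744828 -0.02073854] dir [0.46129598 0.88724631] ext -0.15200140012429764 0.11808603147731833 npts 694
arm2 171 [371.11695906 229.24561404] med [ 0.455  -0.1767  0.0516] rect ((454.94366455078125, -177.33506774902344), (39.510650634765625, 39.861785888671875), 77.28263854980469)
arm2 135 [423.78518519 241.01481481] med [ 0.4214 -0.3388  0.0516] rect ((375.23114013671875, -177.83741760253906), (45.62940216064453, 376.0683288574219), 16.016881942749023)
arm2 40 [437.05  243.975] med [ 0.4136 -0.3803  0.0487] rect ((413.6908264160156, -382.56390380859375), (42.77043151855469, 8.797008514404297), 78.1076889038086)
arm2 mean [ 0.43249132 -0.26381054] dir [0.08050531 0.99675418] ext -0.16067880361229842 0.2490155963809387 npts 652
rk [238 117  15  60 577] [0.557 0.166 0.278] [0.69  0.191 0.363] [0.637 0.176 0.342]
rk [340 118  12  60 484] [ 0.561 -0.088  0.279] [ 0.694 -0.063  0.361] [ 0.641 -0.075  0.347]
rk [435 118  21  61 718] [ 0.564 -0.344  0.272] [ 0.698 -0.316  0.363] [ 0.652 -0.328  0.325]
```

View pics/topc.png

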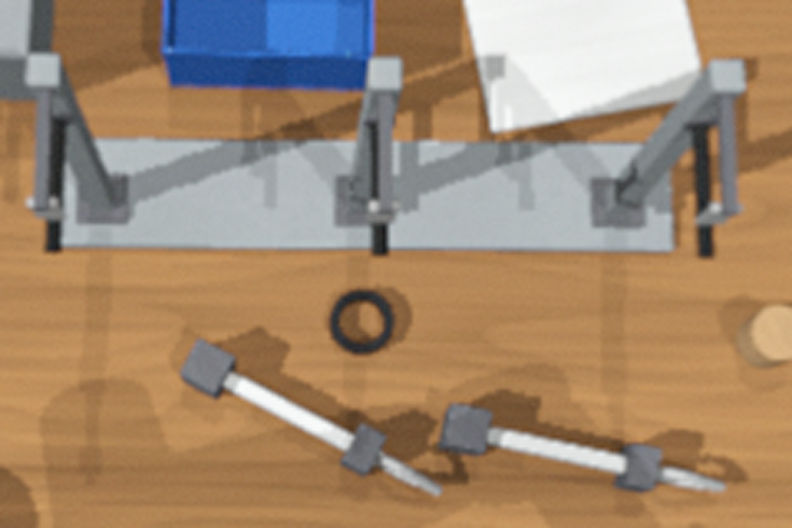

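```bash
cat >> h.py <<'E'
def findarm(C,box):
    u0,u1,v0,v1=box; sub=C[v0:v1,u0:u1].reshape(-1,3); z=sub[:,2]
    # blocks' top faces -> two clusters; axis from bar top points
    b=sub[(z>.026)&(z<.037)]; x0=np.median(b[:,:2],0)
    for _ in range(4):
        w,V=np.linalg.eigh(np.cov((b[:,:2]-x0).T)); a=V[:,1]*np.sign(V[1,1]); n=np.array([-a[1],a[0]])
        r=(b[:,:2]-x0)@n; k=abs(r-np.median(r))<.009; b=b[k]; x0=b[:,:2].mean(0)
    t=sub[(z>.047)&(z<.056)]; s=(t[:,:2]-x0)@a; l=(t[:,:2]-x0)@n
    far=s[(s>0.03)&(abs(l)<.025)]; near=s[(s<-0.03)&(abs(l)<.025)]
    fe=np.percentile(far,[2,98]); lf=np.percentile(l[(s>0.03)&(abs(l)<.03)],[2,98]); ne=np.percentile(near,[2,98])
    al=sub[(z>.012)]; sa=(al[:,:2]-x0)@a; la=abs((al[:,:2]-x0)@n); sa=sa[(la<.012)]
    print('bar',len(b),x0.round(4),'ang',np.degrees(np.arctan2(a[1],a[0])).round(2),'far blk',fe.round(4),'lat',lf.round(4),'near',ne.round(4),'all',np.sort(sa)[[0,3,-4,-1]].round(4))
    e=x0+a*(fe.mean()-.205); print('eye',e.round(4),'centre115',(e+a*.115).round(4)); return e,a
E
python3 - <<'E'
from h import *
d=np.load('top0.npy'); C=cloud('top',d)
for nm,b in dict(arm1=(280,364,200,254),arm2=(362,456,218,252)).items():
    e,a=findarm(C,b)
    print(proj('top',[[*(e+a*s),.0255] for s in(-.046,0,.115,.225)]).round(1).tolist())
# rack details
p=C.reshape(-1,3)
for y in(.178,-.075,-.33):
    q=p[(abs(p[:,1]-y)<.03)&(p[:,0]>.5)&(p[:,0]<.75)]
    peg=q[(q[:,2]>.282)&(q[:,2]<.300)]; top=q[(q[:,2]>.352)&(q[:,2]<.362)]; br=q[(q[:,2]>.342)&(q[:,2]<.352)]
    print(len(peg),'peg x',np.sort(peg[:,0])[[0,1,2,-1]].round(4),'y',peg[:,1].mean().round(4),'front y',peg[peg[:,0]<.59][:,1].mean().round(4),'z',np.median(peg[:,2]).round(4),'top x',np.percentile(top[:,0],[2,98]).round(4),'y',np.percentile(top[:,1],[2,98]).round(4),'br',len(br),br.mean(0).round(4))
E
```

```text
bar 186 [ 0.4637 -0.0201] ang 63.16 far blk [0.0803 0.1185] lat [-0.0187  0.0193] near [-0.1198 -0.0546] all [-0.1509 -0.1482  0.1174  0.1191]
eye [ 0.416  -0.1143] centre115 [ 0.4679 -0.0117]
[[363.2, 248.9], [350.1, 242.0], [317.7, 224.9], [287.1, 208.8]]
bar 156 [ 0.4351 -0.2719] ang 79.64 far blk [0.0778 0.1157] lat [-0.0221  0.0164] near [-0.1211 -0.0559] all [-0.1534 -0.1508  0.1161  0.1167]
eye [ 0.4156 -0.3784] centre115 [ 0.4363 -0.2652]
[[448.9, 246.9], [434.3, 243.9], [398.1, 236.6], [363.7, 229.6]]
198 peg x [0.5567 0.5574 0.5574 0.6875] y 0.1756 front y 0.1769 z 0.2914 top x [0.588  0.6883] y [0.1672 0.1904] br 178 [0.6225 0.1776 0.3489]
153 peg x [0.5606 0.561  0.561  0.6904] y -0.0734 front y -0.0769 z 0.2909 top x [0.5875 0.6922] y [-0.0865 -0.0643] br 141 [ 0.624  -0.0762  0.349 ]
256 peg x [0.5641 0.5645 0.5648 0.6959] y -0.3283 front y -0.3291 z 0.2921 top x [0.5964 0.6972] y [-0.3424 -0.3193] br 181 [ 0.6295 -0.3304  0.3486]
```

move_arm --increments '[{"grip": 0.3, "linear": [0, 0, 0], "twist": -0.07}, {"grip": 0.3, "linear": [0, 0, 0], "twist": -0.07}, {"grip": 0.3, "linear": [0, 0, 0], "twist": -0.07}, {"grip": 0.3, "linear": [0, 0, 0], "twist": -0.07}, {"grip": 0.3, "linear": [0, 0, 0], "twist": -0.07}]'

```text
clock: 0.6
eef_pos: [0.1895, -0.46, 0.2277]
tool_rot: [-0.375, 0.602, -0.597, 0.376]
ft_force: [-0.3, 0.8, -0.5]
grip_width: 0.0601
```

move_arm --increments '[{"grip": 0.3, "linear": [0, 0, 0], "twist": -0.07}, {"grip": 0.3, "linear": [0, 0, 0], "twist": -0.07}, {"grip": 0.3, "linear": [0, 0, 0], "twist": 0}, {"grip": 0.3, "linear": [0, 0, 0], "twist": 0}, {"grip": 0.3, "linear": [0, 0, 0], "twist": 0}]'

```text
clock: 1.1
eef_pos: [0.1889, -0.4585, 0.2254]
tool_rot: [-0.455, 0.544, -0.535, 0.458]
ft_force: [-0.3, 0.8, -0.2]
grip_width: 0.0597
```

```bash
cat >> h.py <<'E'
def go(x,y,z,ang):
    o=st(); M=R.from_quat(o['tool_rot']).as_matrix(); d=M.T@(np.array([x,y,z])-o['eef_pos'])
    cur=np.degrees(np.arctan2(M[1,0],M[0,0])); da=(ang-cur+180)%360-180
    print('ang',cur.round(2),'linear units total',(d/.2).round(4),'twist units',round(-np.radians(da)/2,4),'dist',np.linalg.norm(d).round(3))
E
python3 -c "
from h import *
go(.4366,-.2654,.12,258.2)"
```

```text
t 1.1 q [-1.18   0.246 -0.003  1.335 -0.     0.556] p [ 0.1889 -0.4585  0.2254] F [-0.3  0.8 -0.2] T [ 0.04  0.02 -0.05] w 0.0597
[[-0.165, -0.005, 0.986], [-0.986, 0.013, -0.165], [-0.012, -1.0, -0.007]]
ang -99.49 linear units total [-1.1503  0.5328  1.0663] twist units 0.0201 dist 0.331
```

move_arm --increments '[{"grip": 0.3, "linear": [-0.115, 0.05, 0.107], "twist": 0.01}, {"grip": 0.3, "linear": [-0.115, 0.05, 0.107], "twist": 0.01}, {"grip": 0.3, "linear": [-0.115, 0.05, 0.107], "twist": 0}, {"grip": 0.3, "linear": [-0.115, 0.05, 0.107], "twist": 0}, {"grip": 0.3, "linear": [-0.115, 0.05, 0.107], "twist": 0}]'

```text
clock: 1.6
eef_pos: [0.3181, -0.3677, 0.1757]
tool_rot: [-0.44, 0.556, -0.55, 0.441]
ft_force: [0.1, -0.4, -0.1]
grip_width: 0.0595
```

move_arm --increments '[{"grip": 0.3, "linear": [-0.115, 0.05, 0.107], "twist": 0}, {"grip": 0.3, "linear": [-0.115, 0.05, 0.107], "twist": 0}, {"grip": 0.3, "linear": [-0.115, 0.05, 0.107], "twist": 0}, {"grip": 0.3, "linear": [-0.115, 0.05, 0.107], "twist": 0}, {"grip": 0.3, "linear": [-0.1, 0.05, 0.1], "twist": 0}]'

```text
clock: 2.1
eef_pos: [0.4515, -0.278, 0.1241]
tool_rot: [-0.437, 0.558, -0.553, 0.439]
ft_force: [0.1, -0.9, 0.5]
grip_width: 0.06
```

```bash
python3 -c "
from h import *
go(.4366,-.2654,.010,258.2)"
```

```text
t 2.1 q [-0.554  0.374 -0.098  1.104  0.004  1.251] p [ 0.4515 -0.278   0.1241] F [ 0.1 -0.9  0.5] T [-0.02 -0.02 -0.05] w 0.06
[[-0.233, -0.003, 0.973], [-0.973, 0.007, -0.233], [-0.006, -1.0, -0.004]]
ang -103.46 linear units total [-0.0409  0.5712 -0.0848] twist units -0.0145 dist 0.116
```

move_arm --increments '[{"grip": 0.3, "linear": [-0.02, 0, -0.042], "twist": -0.015}, {"grip": 0.3, "linear": [-0.02, 0, -0.042], "twist": 0}, {"grip": 0.3, "linear": [0, 0.1, 0], "twist": 0}, {"grip": 0.3, "linear": [0, 0.1, 0], "twist": 0}, {"grip": 0.3, "linear": [0, 0.1, 0], "twist": 0}]'

```text
clock: 2.6
eef_pos: [0.4379, -0.2647, 0.065]
tool_rot: [-0.445, 0.549, -0.548, 0.447]
ft_force: [-0.0, -0.3, -1.0]
grip_width: 0.0597
```

```bash
python3 -c "
from h import *
go(.4366,-.2654,.010,258.2)
C=cloud('top',cam('top')[1]); findarm(C,(280,364,200,254))"
```

```text
t 2.6 q [-0.546  0.399 -0.235  0.937  0.004  1.23 ] p [ 0.4379 -0.2647  0.065 ] F [-0.  -0.3 -1. ] T [-0.02  0.06  0.03] w 0.0597
[[-0.204, 0.002, 0.979], [-0.979, 0.004, -0.204], [-0.004, -1.0, 0.001]]
ang -101.79 linear units total [ 0.0058  0.2748 -0.0062] twist units 0.0 dist 0.055
bar 182 [ 0.4639 -0.0197] ang 63.16 far blk [0.0791 0.1176] lat [-0.0188  0.0193] near [-0.1152 -0.055 ] all [-0.1517 -0.1485  0.1173  0.119 ]
eye [ 0.4158 -0.1148] centre115 [ 0.4677 -0.0122]
```

move_arm --increments '[{"grip": 0.3, "linear": [0.006, 0.09, -0.006], "twist": 0}, {"grip": 0.3, "linear": [0, 0.09, 0], "twist": 0}, {"grip": 0.3, "linear": [0, 0.06, 0], "twist": 0}, {"grip": 0.3, "linear": [0, 0.02, 0], "twist": 0}, {"grip": 0.3, "linear": [0, 0, 0], "twist": 0}]'

```text
clock: 3.15
eef_pos: [0.4302, -0.2661, 0.0107]
tool_rot: [-0.443, 0.553, -0.548, 0.444]
ft_force: [-0.6, 0.9, -0.2]
grip_width: 0.0596
```

```bash
python3 -c "
from h import *
go(.4366,-.2654,.010,258.2)"
```

```text
t 3.15 q [-0.556  0.465 -0.303  0.809  0.004  1.23 ] p [ 0.4302 -0.2661  0.0107] F [-0.6  0.9 -0.2] T [-0.03  0.07  0.04] w 0.0596
[[-0.214, -0.003, 0.977], [-0.977, 0.006, -0.214], [-0.005, -1.0, -0.004]]
ang -102.34 linear units total [-0.01    0.0034  0.0304] twist units -0.0047 dist 0.006
```

move_arm --increments '[{"grip": 0.3, "linear": [-0.01, 0, 0.03], "twist": -0.005}, {"grip": 0.6, "linear": [0, 0, 0], "twist": 0}, {"grip": 0.8, "linear": [0, 0, 0], "twist": 0}, {"grip": 1, "linear": [0, 0, 0], "twist": 0}, {"grip": 1, "linear": [0, 0, 0], "twist": 0}]'

```text
clock: 3.65
eef_pos: [0.438, -0.2663, 0.0134]
tool_rot: [-0.446, 0.55, -0.547, 0.447]
ft_force: [-0.7, 0.4, -1.0]
grip_width: 0.0126
```

move_arm --increments '[{"grip": 1, "linear": [0, 0, 0], "twist": 0}, {"grip": 1, "linear": [0, 0, 0], "twist": 0}, {"grip": 1, "linear": [0, 0, 0], "twist": 0}, {"grip": 1, "linear": [0, 0, 0], "twist": 0}, {"grip": 1, "linear": [0, 0, 0], "twist": 0}]'

```text
clock: 4.15
eef_pos: [0.4379, -0.2662, 0.0134]
tool_rot: [-0.446, 0.55, -0.547, 0.447]
ft_force: [0.0, 0.1, -0.7]
grip_width: 0.0124
```

```bash
python3 -c "
from h import *
go(.4366,-.2654,.010,258.2)"
```

```text
t 4.15 q [-0.548  0.469 -0.286  0.819  0.003  1.228] p [ 0.4379 -0.2662  0.0134] F [ 0.   0.1 -0.7] T [ 0.02  0.15 -0.09] w 0.0124
[[-0.204, -0.001, 0.979], [-0.979, 0.004, -0.204], [-0.004, -1.0, -0.002]]
ang -101.76 linear units total [-0.0027  0.0169 -0.0074] twist units 0.0003 dist 0.004
```

move_arm --increments '[{"grip": 1, "linear": [0, -0.03, 0], "twist": 0}, {"grip": 1, "linear": [0, -0.03, 0], "twist": 0}, {"grip": 1, "linear": [0, -0.03, 0], "twist": 0}, {"grip": 1, "linear": [0, -0.03, 0], "twist": 0}, {"grip": 1, "linear": [0, 0, 0], "twist": 0}]'

```text
clock: 4.65
eef_pos: [0.4355, -0.2643, 0.0363]
tool_rot: [-0.446, 0.552, -0.545, 0.446]
ft_force: [-0.3, 0.1, -5.9]
grip_width: 0.0125
```

move_arm --increments '[{"grip": 1, "linear": [0, 0, 0], "twist": 0}, {"grip": 1, "linear": [0, 0, 0], "twist": 0}, {"grip": 1, "linear": [0, 0, 0], "twist": 0}, {"grip": 1, "linear": [0, 0, 0], "twist": 0}, {"grip": 1, "linear": [0, 0, 0], "twist": 0}]'

```text
clock: 5.15
eef_pos: [0.4355, -0.2642, 0.0363]
tool_rot: [-0.446, 0.552, -0.545, 0.447]
ft_force: [-0.1, 0.4, -5.8]
grip_width: 0.0129
```

```bash
python3 -c "
from h import *
st()
im,d=cam('top'); C=cloud('top',d); s=im[190:270,340:470]; t=C[190:270,340:470]
# heights of block tops along arm
e=np.array([.4152,-.378]); a=np.array([np.cos(1.3666),np.sin(1.3666)]); n=np.array([-a[1],a[0]])
p=t.reshape(-1,3); S=(p[:,:2]-e)@a; L=(p[:,:2]-e)@n
for lo,hi in((-.05,-.02),(-.02,.02),(.024,.052),(.055,.08),(.08,.1),(.13,.15),(.15,.175),(.18,.23)):
    k=(S>lo)&(S<hi)&(abs(L)<.02)&(p[:,2]>.012)&(p[:,2]<.12); print(lo,hi,k.sum(),np.percentile(p[k,2],[50,75,90]).round(4) if k.sum() else '')
s2,d2=cam('side'); q=proj('side',[[.44,-.265,.04]])[0].astype(int); print(q)
cv2.imwrite('pics/lift1.png',cv2.resize(s2[q[1]-50:q[1]+50,q[0]-65:q[0]+65],None,fx=5,fy=5,interpolation=cv2.INTER_CUBIC))"
```

```text
t 5.15 q [-0.548  0.438 -0.263  0.88   0.004  1.228] p [ 0.4355 -0.2642  0.0363] F [-0.1  0.4 -5.8] T [ 0.11 -0.03  0.  ] w 0.0129
[[-0.203, -0.006, 0.979], [-0.979, 0.009, -0.203], [-0.007, -1.0, -0.008]]
-0.05 -0.02 0 
-0.02 0.02 0 
0.024 0.052 0 
0.055 0.08 0 
0.08 0.1 0 
0.13 0.15 34 [0.0621 0.0638 0.0658]
0.15 0.175 43 [0.0662 0.0682 0.0696]
0.18 0.23 238 [0.09   0.0933 0.0952]
[359 210]
```

View pics/lift1.png

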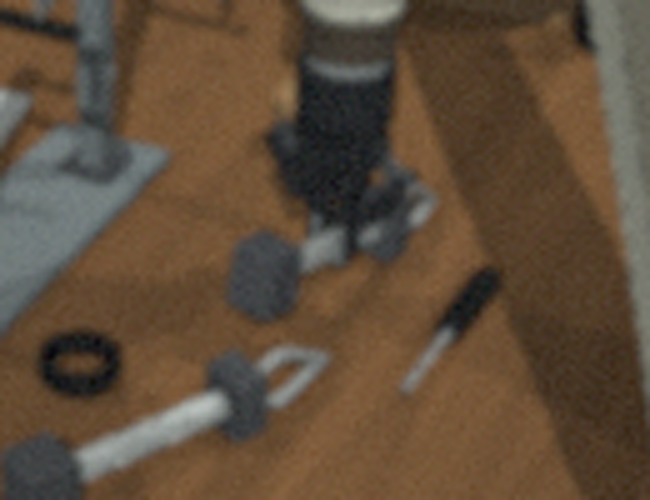

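move_arm --increments '[{"grip": 1, "linear": [0, 0.04, 0], "twist": 0}, {"grip": 1, "linear": [0, 0.04, 0], "twist": 0}, {"grip": 1, "linear": [0, 0.03, 0], "twist": 0}, {"grip": 1, "linear": [0, 0, 0], "twist": 0}, {"grip": 1, "linear": [0, 0, 0], "twist": 0}]'

```text
clock: 5.75
eef_pos: [0.437, -0.2629, 0.0146]
tool_rot: [-0.445, 0.551, -0.545, 0.448]
ft_force: [-1.9, 2.2, 3.0]
grip_width: 0.0126
```

```bash
python3 -c "
from h import *
go(.4379-.037*.204,-.2662-.037*.979,.0125,258.2)"
```

```text
t 5.75 q [-0.546  0.467 -0.286  0.825  0.007  1.228] p [ 0.437  -0.2629  0.0146] F [-1.9  2.2  3. ] T [ 0.52  0.2  -0.14] w 0.0126
[[-0.202, -0.003, 0.979], [-0.979, 0.01, -0.202], [-0.009, -1.0, -0.005]]
ang -101.66 linear units total [0.2002 0.0086 0.0076] twist units 0.0012 dist 0.04
```

move_arm --increments '[{"grip": 0.7, "linear": [0, 0, 0], "twist": 0}, {"grip": 0.5, "linear": [0, 0, 0], "twist": 0}, {"grip": 0.5, "linear": [0.06, 0, 0], "twist": 0}, {"grip": 0.5, "linear": [0.06, 0, 0], "twist": 0}, {"grip": 0.5, "linear": [0.06, 0, 0], "twist": 0}]'

```text
clock: 6.25
eef_pos: [0.4312, -0.3026, 0.0152]
tool_rot: [-0.446, 0.549, -0.547, 0.448]
ft_force: [0.2, -0.0, -0.3]
grip_width: 0.0423
```

```bash
python3 -c "
from h import *
go(.4379-.037*.204,-.2662-.037*.979,.0105,258.2)"
```

```text
t 6.25 q [-0.614  0.489 -0.245  0.839  0.004  1.159] p [ 0.4312 -0.3026  0.0152] F [ 0.2 -0.  -0.3] T [ 0.05  0.01 -0.02] w 0.0423
[[-0.2, 0.001, 0.98], [-0.98, 0.004, -0.2], [-0.004, -1.0, -0.0]]
ang -101.56 linear units total [ 0.      0.0237 -0.0044] twist units 0.0021 dist 0.005
```

move_arm --increments '[{"grip": 0.5, "linear": [0, 0.022, -0.004], "twist": 0.002}, {"grip": 0.8, "linear": [0, 0, 0], "twist": 0}, {"grip": 1, "linear": [0, 0, 0], "twist": 0}, {"grip": 1, "linear": [0, 0, 0], "twist": 0}, {"grip": 1, "linear": [0, 0, 0], "twist": 0}]'

```text
clock: 6.75
eef_pos: [0.4291, -0.3057, 0.0103]
tool_rot: [-0.444, 0.551, -0.549, 0.445]
ft_force: [-0.2, -1.5, -0.4]
grip_width: 0.0127
```

move_arm --increments '[{"grip": 1, "linear": [0, 0, 0], "twist": 0}, {"grip": 1, "linear": [0, 0, 0], "twist": 0}, {"grip": 1, "linear": [0, -0.02, 0], "twist": 0}, {"grip": 1, "linear": [0, -0.03, 0], "twist": 0}, {"grip": 1, "linear": [0, -0.03, 0], "twist": 0}]'

```text
clock: 7.25
eef_pos: [0.4259, -0.3021, 0.0233]
tool_rot: [-0.445, 0.554, -0.545, 0.445]
ft_force: [0.3, -0.2, -7.6]
grip_width: 0.0128
```

move_arm --increments '[{"grip": 1, "linear": [0, -0.03, 0], "twist": 0}, {"grip": 1, "linear": [0, -0.02, 0], "twist": 0}, {"grip": 1, "linear": [0, 0, 0], "twist": 0}, {"grip": 1, "linear": [0, 0, 0], "twist": 0}, {"grip": 1, "linear": [0, 0, 0], "twist": 0}]'

```text
clock: 7.75
eef_pos: [0.4258, -0.3016, 0.0345]
tool_rot: [-0.445, 0.554, -0.545, 0.445]
ft_force: [0.5, -0.2, -7.4]
grip_width: 0.0126
```

```bash
cat >> h.py <<'E'
def tilt(e,ang,tag=None):
    o=st(); a=np.array([np.cos(np.radians(ang)),np.sin(np.radians(ang))]); n=np.array([-a[1],a[0]])
    im,d=cam('top'); p=cloud('top',d).reshape(-1,3); z0=o['eef_pos'][2]
    S=(p[:,:2]-e)@a; L=(p[:,:2]-e)@n; out=[]
    for lo in np.arange(-.05,.24,.02):
        k=(S>lo)&(S<lo+.02)&(abs(L)<.02)&(p[:,2]>max(.012,z0-.04))&(p[:,2]<z0+.075)
        if k.sum()>5: out.append((round(lo+.01,3),int(k.sum()),*np.percentile(p[k,2],[50,90]).round(4),(p[k,:2].mean(0)).round(3).tolist()))
    for r in out: print(r)
    k=(S>.12)&(S<.27)&(abs(L)<.035)&(p[:,2]>z0+.025)&(p[:,2]<z0+.075); q=p[k]
    if k.sum(): print('far blk S',np.percentile(S[k],[3,97]).round(4),'L',np.percentile(L[k],[3,97]).round(4),'grip S',((o['eef_pos'][:2]-e)@a).round(4))
E
python3 -c "
from h import *
tilt(np.array([.4152,-.378]),78.2)"
```

```text
t 7.75 q [-0.618  0.462 -0.228  0.894  0.003  1.161] p [ 0.4258 -0.3016  0.0345] F [ 0.5 -0.2 -7.4] T [ 0.01 -0.03  0.01] w 0.0126
[[-0.207, -0.008, 0.978], [-0.978, 0.01, -0.207], [-0.008, -1.0, -0.01]]
(np.float64(0.08), 13, np.float64(0.0558), np.float64(0.0636), [0.424, -0.291])
(np.float64(0.1), 36, np.float64(0.0592), np.float64(0.0629), [0.432, -0.28])
(np.float64(0.12), 34, np.float64(0.0585), np.float64(0.0627), [0.436, -0.26])
(np.float64(0.14), 34, np.float64(0.0586), np.float64(0.0616), [0.441, -0.241])
(np.float64(0.16), 34, np.float64(0.0591), np.float64(0.0617), [0.445, -0.221])
(np.float64(0.18), 33, np.float64(0.0596), np.float64(0.0629), [0.449, -0.201])
(np.float64(0.2), 72, np.float64(0.0774), np.float64(0.08), [0.455, -0.181])
(np.float64(0.22), 81, np.float64(0.0764), np.float64(0.0799), [0.459, -0.162])
(np.float64(0.24), 23, np.float64(0.0612), np.float64(0.0764), [0.46, -0.151])
far blk S [0.1312 0.2312] L [-0.0158  0.0218] grip S 0.077
```

move_arm --increments '[{"grip": 1, "linear": [0, -0.05, 0], "twist": 0}, {"grip": 1, "linear": [0, -0.1, 0], "twist": 0}, {"grip": 1, "linear": [0, -0.12, 0], "twist": 0}, {"grip": 1, "linear": [0, -0.12, 0], "twist": 0}, {"grip": 1, "linear": [0, -0.12, 0], "twist": 0}]'

```text
clock: 8.3
eef_pos: [0.4229, -0.3, 0.1367]
tool_rot: [-0.446, 0.558, -0.54, 0.444]
ft_force: [0.1, -0.8, -7.3]
grip_width: 0.0132
```

move_arm --increments '[{"grip": 1, "linear": [0, -0.12, 0], "twist": 0}, {"grip": 1, "linear": [0, -0.12, 0], "twist": 0}, {"grip": 1, "linear": [0, -0.12, 0], "twist": 0}, {"grip": 1, "linear": [0, -0.1, 0], "twist": 0}, {"grip": 1, "linear": [0, -0.06, 0], "twist": 0}]'

```text
clock: 8.8
eef_pos: [0.4241, -0.3015, 0.25]
tool_rot: [-0.446, 0.557, -0.542, 0.444]
ft_force: [0.3, -0.1, -7.3]
grip_width: 0.0129
```

move_arm --increments '[{"grip": 1, "linear": [0, -0.02, 0], "twist": -0.022}, {"grip": 1, "linear": [0, -0.01, 0], "twist": -0.022}, {"grip": 1, "linear": [0, -0.01, 0], "twist": -0.022}, {"grip": 1, "linear": [0, -0.01, 0], "twist": -0.022}, {"grip": 1, "linear": [0, 0, 0], "twist": -0.022}]'

```text
clock: 9.3
eef_pos: [0.4239, -0.3015, 0.2667]
tool_rot: [-0.504, 0.5, -0.49, 0.505]
ft_force: [0.3, -0.5, -8.5]
grip_width: 0.0131
```

```bash
python3 -c "
from h import *
go(.493,-.261,.270,270.8)"
```

```text
t 9.3 q [-0.62   0.281  0.15   1.454  0.003  0.931] p [ 0.4239 -0.3015  0.2667] F [ 0.3 -0.5 -8.5] T [-0.05 -0.07 -0.02] w 0.0131
[[0.019, -0.01, 1.0], [-1.0, 0.011, 0.019], [-0.011, -1.0, -0.01]]
ang -88.9 linear units total [-0.1958 -0.0178  0.3491] twist units 0.0027 dist 0.08
```

move_arm --increments '[{"grip": 1, "linear": [-0.04, -0.002, 0.07], "twist": 0.002}, {"grip": 1, "linear": [-0.04, -0.002, 0.07], "twist": 0}, {"grip": 1, "linear": [-0.04, -0.002, 0.07], "twist": 0}, {"grip": 1, "linear": [-0.04, -0.002, 0.07], "twist": 0}, {"grip": 1, "linear": [-0.03, -0.002, 0.06], "twist": 0}]'

```text
clock: 9.8
eef_pos: [0.4946, -0.2593, 0.2697]
tool_rot: [-0.503, 0.502, -0.492, 0.504]
ft_force: [-0.8, -0.7, -7.6]
grip_width: 0.0126
```

```bash
python3 -c "
from h import *
go(.493,-.261,.270,270.8)
tilt(np.array([.494,-.331]),90.8)
s2,d2=cam('side'); np.save('s.npy',d2); cv2.imwrite('sfull.png',s2); q=proj('side',[[.5,-.26,.285]])[0].astype(int); print(q)
cv2.imwrite('pics/pre1.png',cv2.resize(s2[q[1]-65:q[1]+65,q[0]-80:q[0]+80],None,fx=5,fy=4.6,interpolation=cv2.INTER_CUBIC))"
```

```text
t 9.8 q [-0.486  0.36   0.268  1.493  0.005  1.072] p [ 0.4946 -0.2593  0.2697] F [-0.8 -0.7 -7.6] T [-0.02 -0.07 -0.02] w 0.0126
[[0.013, -0.01, 1.0], [-1.0, 0.011, 0.013], [-0.011, -1.0, -0.01]]
ang -89.28 linear units total [ 0.0082 -0.0013 -0.0083] twist units -0.0007 dist 0.002
t 9.8 q [-0.486  0.36   0.268  1.493  0.005  1.072] p [ 0.4946 -0.2593  0.2697] F [-0.8 -0.7 -7.6] T [-0.02 -0.07 -0.02] w 0.0126
[[0.013, -0.01, 1.0], [-1.0, 0.011, 0.013], [-0.011, -1.0, -0.01]]
(np.float64(0.08), 56, np.float64(0.2955), np.float64(0.3185), [0.493, -0.249])
(np.float64(0.1), 47, np.float64(0.2942), np.float64(0.2971), [0.495, -0.231])
(np.float64(0.12), 48, np.float64(0.2942), np.float64(0.2979), [0.495, -0.211])
(np.float64(0.14), 47, np.float64(0.2939), np.float64(0.296), [0.495, -0.191])
(np.float64(0.16), 47, np.float64(0.2947), np.float64(0.296), [0.494, -0.171])
(np.float64(0.18), 61, np.float64(0.2984), np.float64(0.3133), [0.493, -0.149])
(np.float64(0.2), 136, np.float64(0.3121), np.float64(0.3151), [0.49, -0.131])
(np.float64(0.22), 137, np.float64(0.3117), np.float64(0.3145), [0.49, -0.111])
far blk S [0.133  0.2258] L [-0.0227  0.0157] grip S 0.0716
[348 150]
```

View pics/pre1.png

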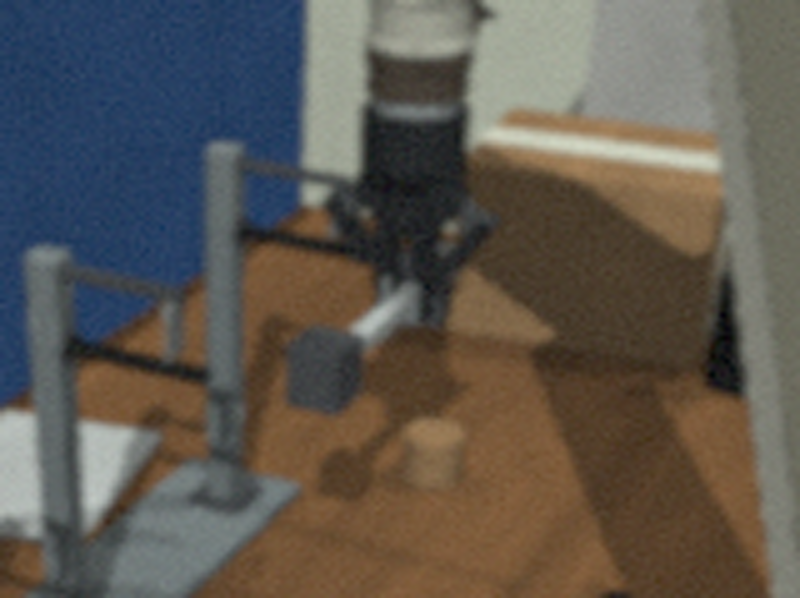

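move_arm --increments '[{"grip": 1, "linear": [0, -0.002, 0.08], "twist": 0}, {"grip": 1, "linear": [0, -0.002, 0.08], "twist": 0}, {"grip": 1, "linear": [0, -0.002, 0.08], "twist": 0}, {"grip": 1, "linear": [0, -0.002, 0.08], "twist": 0}, {"grip": 1, "linear": [0, -0.002, 0.05], "twist": 0}]'

```text
clock: 10.4
eef_pos: [0.5718, -0.2563, 0.2691]
tool_rot: [0.505, -0.503, 0.49, -0.503]
ft_force: [-0.1, -0.3, -8.2]
grip_width: 0.0127
```

```bash
python3 -c "
from h import *
go(.634,-.2585,.270,270.8)"
```

```text
t 10.4 q [-0.423  0.514  0.503  1.578  0.004  1.132] p [ 0.5718 -0.2563  0.2691] F [-0.1 -0.3 -8.2] T [-0.05  0.01  0.  ] w 0.0127
[[0.015, -0.015, 1.0], [-1.0, 0.011, 0.015], [-0.011, -1.0, -0.015]]
ang -89.13 linear units total [ 0.0154 -0.0092  0.3109] twist units 0.0006 dist 0.062
```

move_arm --increments '[{"grip": 1, "linear": [0.014, -0.004, 0.04], "twist": 0}, {"grip": 1, "linear": [0.002, -0.004, 0.07], "twist": 0}, {"grip": 1, "linear": [0.002, -0.004, 0.07], "twist": 0}, {"grip": 1, "linear": [0.002, -0.004, 0.07], "twist": 0}, {"grip": 1, "linear": [0.002, -0.004, 0.05], "twist": 0}]'

```text
clock: 10.9
eef_pos: [0.6347, -0.2591, 0.2685]
tool_rot: [0.506, -0.505, 0.488, -0.501]
ft_force: [-0.7, 0.9, -6.6]
grip_width: 0.0126
```

```bash
python3 -c "
from h import *
go(.634,-.2585,.270,270.8)
s2,d2=cam('side'); q=proj('side',[[.63,-.30,.3]])[0].astype(int); print(q)
im,d=cam('top'); w=proj('top',[[.60,-.26,.3]])[0].astype(int); print(w)
A=cv2.resize(s2[q[1]-40:q[1]+40,q[0]-40:q[0]+40],(390,390),interpolation=cv2.INTER_CUBIC); B=cv2.resize(im[w[1]-45:w[1]+45,w[0]-45:w[0]+45],(390,390),interpolation=cv2.INTER_CUBIC)
cv2.imwrite('pics/ins1.png',np.hstack([A,B]))"
```

```text
t 10.9 q [-0.389  0.671  0.77   1.694  0.002  1.167] p [ 0.6347 -0.2591  0.2685] F [-0.7  0.9 -6.6] T [-0.04 -0.06 -0.02] w 0.0126
[[0.015, -0.022, 1.0], [-1.0, 0.012, 0.015], [-0.012, -1.0, -0.022]]
ang -89.14 linear units total [-0.0029 -0.0071 -0.0034] twist units 0.0005 dist 0.002
[321 136]
[416 162]
```

View pics/ins1.png

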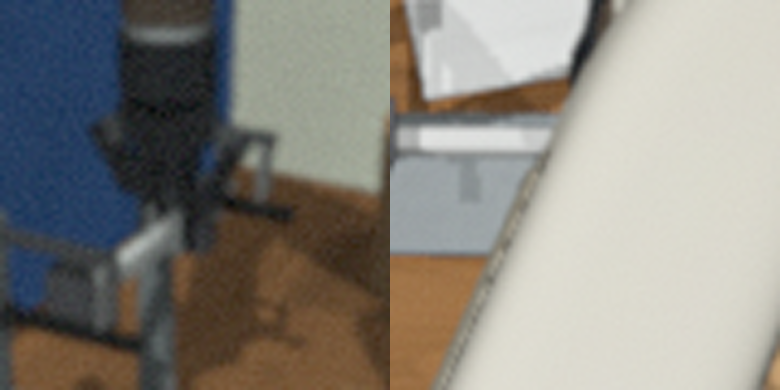

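move_arm --increments '[{"grip": 0.2, "linear": [0, -0.003, 0], "twist": 0}, {"grip": 0.1, "linear": [0, -0.003, 0], "twist": 0}, {"grip": 0.1, "linear": [0, -0.003, 0], "twist": 0}, {"grip": 0.1, "linear": [0, -0.003, 0], "twist": 0}, {"grip": 0.1, "linear": [0, -0.003, 0], "twist": 0}]'

```text
clock: 11.5
eef_pos: [0.6355, -0.2599, 0.2784]
tool_rot: [0.505, -0.501, 0.492, -0.502]
ft_force: [-0.3, -0.1, 0.6]
grip_width: 0.0768
```

move_arm --increments '[{"grip": 0.1, "linear": [0, -0.003, 0], "twist": 0}, {"grip": 0.1, "linear": [0, -0.003, 0], "twist": 0}, {"grip": 0.1, "linear": [0, -0.003, 0], "twist": 0}, {"grip": 0.1, "linear": [0, -0.003, 0], "twist": 0}, {"grip": 0.1, "linear": [0, -0.003, 0], "twist": 0}]'

```text
clock: 12.0
eef_pos: [0.6353, -0.2602, 0.2835]
tool_rot: [0.505, -0.5, 0.493, -0.503]
ft_force: [0.5, -0.7, 0.3]
grip_width: 0.0771
```

move_arm --increments '[{"grip": 0.1, "linear": [0, -0.03, -0.05], "twist": 0}, {"grip": 0.2, "linear": [0, -0.05, -0.1], "twist": 0}, {"grip": 0.3, "linear": [-0.05, -0.05, -0.12], "twist": 0}, {"grip": 0.3, "linear": [-0.1, 0, -0.15], "twist": 0}, {"grip": 0.3, "linear": [-0.12, 0, -0.15], "twist": 0}]'

```text
clock: 12.5
eef_pos: [0.5175, -0.209, 0.3088]
tool_rot: [0.505, -0.501, 0.492, -0.502]
ft_force: [0.6, 0.5, -0.0]
grip_width: 0.0596
```

```bash
python3 -c "
from h import *
st()
s2,d2=cam('side'); q=proj('side',[[.63,-.31,.22]])[0].astype(int); print(q)
im,d=cam('top'); np.save('top1.npy',d)
A=cv2.resize(s2[q[1]-60:q[1]+60,q[0]-60:q[0]+60],(400,400),interpolation=cv2.INTER_CUBIC); B=cv2.resize(im[100:270,270:470],(400,340),interpolation=cv2.INTER_CUBIC); B=cv2.copyMakeBorder(B,0,60,0,0,0)
cv2.imwrite('pics/hang1.png',np.hstack([A,B]))
findarm(cloud('top',d),(280,364,200,254))"
```

```text
t 12.5 q [-3.840e-01  3.570e-01  3.640e-01  1.591e+00  1.000e-03  1.174e+00] p [ 0.5175 -0.209   0.3088] F [ 0.6  0.5 -0. ] T [-0.01 -0.01  0.05] w 0.0596
[[0.012, -0.012, 1.0], [-1.0, 0.006, 0.012], [-0.006, -1.0, -0.012]]
[322 154]
bar 185 [ 0.464  -0.0194] ang 63.3 far blk [0.0788 0.1181] lat [-0.0186  0.0193] near [-0.1152 -0.0549] all [-0.1516 -0.1489  0.1181  0.1189]
eye [ 0.4161 -0.1146] centre115 [ 0.4678 -0.0119]
```

View pics/hang1.png

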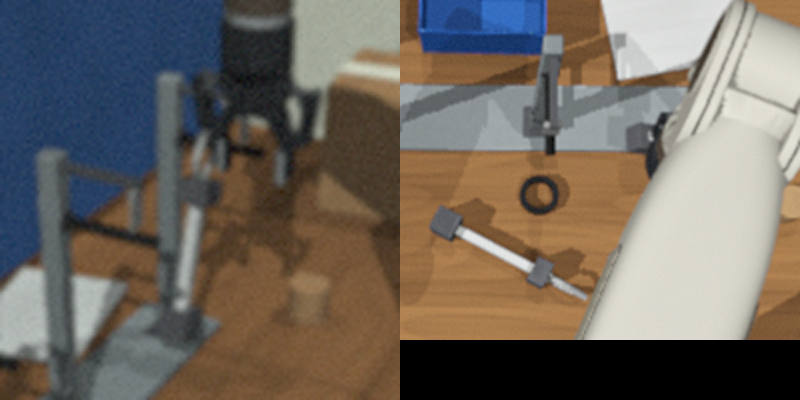

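move_arm --increments '[{"grip": 0.3, "linear": [-0.12, 0, -0.09], "twist": 0}, {"grip": 0.3, "linear": [-0.15, 0, -0.08], "twist": 0}, {"grip": 0.3, "linear": [-0.15, 0.03, -0.05], "twist": 0}, {"grip": 0.3, "linear": [-0.15, 0.06, -0.02], "twist": 0}, {"grip": 0.3, "linear": [-0.15, 0.1, 0], "twist": 0}]'

```text
clock: 13.1
eef_pos: [0.4621, -0.0628, 0.2768]
tool_rot: [0.502, -0.501, 0.496, -0.501]
ft_force: [0.8, -0.4, 0.2]
grip_width: 0.0598
```

move_arm --increments '[{"grip": 0.3, "linear": [-0.15, 0.12, 0], "twist": 0}, {"grip": 0.3, "linear": [0, 0.15, 0], "twist": 0.06}, {"grip": 0.3, "linear": [0, 0.15, 0], "twist": 0.06}, {"grip": 0.3, "linear": [0, 0.1, 0], "twist": 0.06}, {"grip": 0.3, "linear": [0, 0.05, 0], "twist": 0.06}]'

```text
clock: 13.6
eef_pos: [0.4633, -0.028, 0.1623]
tool_rot: [-0.363, 0.606, -0.605, 0.367]
ft_force: [-0.1, -0.7, 0.1]
grip_width: 0.0598
```

```bash
python3 -c "
from h import *
go(.4678,-.0119,.0130,243.2)"
```

```text
t 13.6 q [-0.063  0.211 -0.218  1.137  0.005  1.992] p [ 0.4633 -0.028   0.1623] F [-0.1 -0.7  0.1] T [-0.01 -0.01 -0.04] w 0.0598
[[-0.466, 0.004, 0.885], [-0.885, 0.004, -0.466], [-0.006, -1.0, 0.001]]
ang -117.77 linear units total [-0.0775  0.7472 -0.0185] twist units -0.0085 dist 0.15
```

move_arm --increments '[{"grip": 0.3, "linear": [-0.076, 0, -0.018], "twist": -0.008}, {"grip": 0.3, "linear": [0, 0.12, 0], "twist": 0}, {"grip": 0.3, "linear": [0, 0.15, 0], "twist": 0}, {"grip": 0.3, "linear": [0, 0.15, 0], "twist": 0}, {"grip": 0.3, "linear": [0, 0.08, 0], "twist": 0}]'

```text
clock: 14.1
eef_pos: [0.4728, -0.0132, 0.0628]
tool_rot: [0.365, -0.601, 0.605, -0.375]
ft_force: [-0.6, -0.1, 0.1]
grip_width: 0.0597
```

```bash
python3 -c "
from h import *
go(.4678,-.0119,.0120,243.2)
d=cam('top')[1]
p=cloud('top',d).reshape(-1,3); e=np.array([.416,-.1145]); a=np.array([np.cos(1.104),np.sin(1.104)]);n=np.array([-a[1],a[0]])
S=(p[:,:2]-e)@a; L=(p[:,:2]-e)@n
k=(S>.17)&(S<.24)&(abs(L)<.03)&(p[:,2]>.045)&(p[:,2]<.06); print(k.sum(),np.percentile(S[k],[3,97]),np.percentile(L[k],[3,97]))"
```

```text
t 14.1 q [-0.03   0.326 -0.355  0.875  0.004  2.012] p [ 0.4728 -0.0132  0.0628] F [-0.6 -0.1  0.1] T [0.09 0.03 0.09] w 0.0597
[[-0.454, 0.015, 0.891], [-0.891, 0.003, -0.454], [-0.009, -1.0, 0.012]]
ang -116.98 linear units total [ 0.0078  0.2538 -0.028 ] twist units -0.0015 dist 0.051
155 [0.18658207 0.22383404] [-0.01799744  0.01845685]
```

move_arm --increments '[{"grip": 0.3, "linear": [0.006, 0.09, 0], "twist": -0.002}, {"grip": 0.3, "linear": [0, 0.08, 0], "twist": 0}, {"grip": 0.3, "linear": [0, 0.05, 0], "twist": 0}, {"grip": 0.3, "linear": [0, 0.015, 0], "twist": 0}, {"grip": 0.3, "linear": [0, 0, 0], "twist": 0}]'

```text
clock: 14.65
eef_pos: [0.4754, -0.0152, 0.0155]
tool_rot: [0.365, -0.6, 0.605, -0.376]
ft_force: [0.8, -0.2, 0.3]
grip_width: 0.0595
```

```bash
python3 -c "
from h import *
go(.4678,-.0119,.0120,243.2)"
```

```text
t 14.65 q [-0.034  0.397 -0.404  0.753  0.003  2.004] p [ 0.4754 -0.0152  0.0155] F [ 0.8 -0.2  0.3] T [ 0.07 -0.02 -0.02] w 0.0595
[[-0.451, 0.017, 0.893], [-0.893, 0.002, -0.451], [-0.01, -1.0, 0.014]]
ang -116.78 linear units total [ 0.0026  0.0167 -0.0415] twist units 0.0002 dist 0.009
```

move_arm --increments '[{"grip": 0.3, "linear": [0, 0.01, -0.02], "twist": 0}, {"grip": 0.3, "linear": [0.002, 0.008, -0.02], "twist": 0}, {"grip": 0.6, "linear": [0, 0, 0], "twist": 0}, {"grip": 0.8, "linear": [0, 0, 0], "twist": 0}, {"grip": 1, "linear": [0, 0, 0], "twist": 0}]'

```text
clock: 15.15
eef_pos: [0.4686, -0.0113, 0.014]
tool_rot: [0.364, -0.599, 0.605, -0.377]
ft_force: [-5.6, 3.2, 0.5]
grip_width: 0.0164
```

move_arm --increments '[{"grip": 1, "linear": [0, 0, 0], "twist": 0}, {"grip": 1, "linear": [0, 0, 0], "twist": 0}, {"grip": 1, "linear": [0, 0, 0], "twist": 0}, {"grip": 1, "linear": [0, 0, 0], "twist": 0}, {"grip": 1, "linear": [0, 0, 0], "twist": 0}]'

```text
clock: 15.65
eef_pos: [0.4683, -0.0112, 0.0141]
tool_rot: [0.365, -0.599, 0.605, -0.378]
ft_force: [-1.6, -0.5, 0.8]
grip_width: 0.0123
```

```bash
python3 -c "
from h import *
go(.4678,-.0119,.0120,243.2)"
```

```text
t 15.65 q [-0.026  0.386 -0.427  0.738  0.004  2.01 ] p [ 0.4683 -0.0112  0.0141] F [-1.6 -0.5  0.8] T [0.11 0.38 0.18] w 0.0123
[[-0.449, 0.02, 0.893], [-0.893, 0.003, -0.449], [-0.012, -1.0, 0.016]]
ang -116.68 linear units total [ 0.0044  0.0102 -0.0009] twist units 0.001 dist 0.002
```

Gripped. Lift about 20 mm and read the sag.

move_arm --increments '[{"grip": 1, "linear": [0, -0.03, 0], "twist": 0}, {"grip": 1, "linear": [0, -0.03, 0], "twist": 0}, {"grip": 1, "linear": [0, -0.03, 0], "twist": 0}, {"grip": 1, "linear": [0, -0.03, 0], "twist": 0}, {"grip": 1, "linear": [0, 0, 0], "twist": 0}]'

```text
clock: 16.15
eef_pos: [0.4648, -0.0117, 0.0372]
tool_rot: [0.367, -0.6, 0.604, -0.375]
ft_force: [-0.0, 0.1, -6.5]
grip_width: 0.0125
```

move_arm --increments '[{"grip": 1, "linear": [0, 0, 0], "twist": 0}, {"grip": 1, "linear": [0, 0, 0], "twist": 0}, {"grip": 1, "linear": [0, 0, 0], "twist": 0}, {"grip": 1, "linear": [0, 0, 0], "twist": 0}, {"grip": 1, "linear": [0, 0, 0], "twist": 0}]'

```text
clock: 16.65
eef_pos: [0.4647, -0.0117, 0.0371]
tool_rot: [0.366, -0.6, 0.604, -0.375]
ft_force: [0.5, 0.3, -6.8]
grip_width: 0.0124
```

```bash
python3 -c "
from h import *
tilt(np.array([.416,-.1145]),63.2)"
```

```text
t 16.65 q [-2.700e-02  3.500e-01 -4.040e-01  8.040e-01  2.000e-03  2.011e+00] p [ 0.4647 -0.0117  0.0371] F [ 0.5  0.3 -6.8] T [-0.06  0.15  0.02] w 0.0124
[[-0.45, 0.013, 0.893], [-0.893, 0.002, -0.45], [-0.008, -1.0, 0.01]]
(np.float64(-0.04), 16, np.float64(0.0838), np.float64(0.0885), [0.398, -0.148])
(np.float64(-0.02), 28, np.float64(0.0899), np.float64(0.0957), [0.406, -0.131])
(np.float64(-0.0), 28, np.float64(0.0915), np.float64(0.098), [0.416, -0.114])
(np.float64(0.02), 32, np.float64(0.0832), np.float64(0.0928), [0.431, -0.099])
(np.float64(0.18), 26, np.float64(0.0537), np.float64(0.06), [0.488, 0.057])
(np.float64(0.2), 79, np.float64(0.0552), np.float64(0.0577), [0.505, 0.065])
(np.float64(0.22), 55, np.float64(0.0525), np.float64(0.0549), [0.513, 0.079])
far blk S [0.1962 0.1962] L [0.017 0.017] grip S 0.1137
```

move_arm --increments '[{"grip": 1, "linear": [0, 0.04, 0], "twist": 0}, {"grip": 1, "linear": [0, 0.04, 0], "twist": 0}, {"grip": 1, "linear": [0, 0.03, 0], "twist": 0}, {"grip": 1, "linear": [0, 0, 0], "twist": 0}, {"grip": 1, "linear": [0, 0, 0], "twist": 0}]'

```text
clock: 17.2
eef_pos: [0.4658, -0.0131, 0.0152]
tool_rot: [0.366, -0.6, 0.605, -0.375]
ft_force: [-2.6, -2.4, 3.6]
grip_width: 0.0128
```

move_arm --increments '[{"grip": 0.7, "linear": [0, 0, 0], "twist": 0}, {"grip": 0.5, "linear": [0, 0, 0], "twist": 0}, {"grip": 0.5, "linear": [-0.05, 0, 0], "twist": 0}, {"grip": 0.5, "linear": [-0.05, 0, 0], "twist": 0}, {"grip": 0.5, "linear": [-0.05, 0, 0], "twist": 0}]'

```text
clock: 17.7
eef_pos: [0.4836, 0.0159, 0.0164]
tool_rot: [0.363, -0.599, 0.606, -0.377]
ft_force: [-0.1, -0.1, -0.6]
grip_width: 0.0427
```

```bash
python3 -c "
from h import *
go(.4678+.029*.451,-.0119+.029*.893,.0115,243.2)
tilt(np.array([.416,-.1145]),63.2)"
```

```text
t 17.7 q [ 3.200e-02  4.050e-01 -3.870e-01  7.570e-01  1.000e-03  2.073e+00] p [0.4836 0.0159 0.0164] F [-0.1 -0.1 -0.6] T [ 0.06  0.04 -0.06] w 0.0427
[[-0.453, 0.022, 0.891], [-0.892, 0.002, -0.453], [-0.012, -1.0, 0.018]]
ang -116.91 linear units total [ 0.015   0.0242 -0.0081] twist units -0.001 dist 0.006
t 17.7 q [ 3.200e-02  4.050e-01 -3.870e-01  7.570e-01  1.000e-03  2.073e+00] p [0.4836 0.0159 0.0164] F [-0.1 -0.1 -0.6] T [ 0.06  0.04 -0.06] w 0.0427
[[-0.453, 0.022, 0.891], [-0.892, 0.002, -0.453], [-0.012, -1.0, 0.018]]
(np.float64(-0.04), 18, np.float64(0.0353), np.float64(0.0374), [0.4, -0.15])
(np.float64(-0.02), 22, np.float64(0.0446), np.float64(0.0515), [0.408, -0.133])
(np.float64(-0.0), 22, np.float64(0.048), np.float64(0.0519), [0.418, -0.115])
(np.float64(0.02), 54, np.float64(0.0499), np.float64(0.054), [0.426, -0.094])
(np.float64(0.04), 80, np.float64(0.0516), np.float64(0.0549), [0.433, -0.08])
(np.float64(0.06), 14, np.float64(0.0338), np.float64(0.0375), [0.444, -0.067])
far blk S [0.2181 0.2201] L [0.0134 0.0164] grip S 0.1469
```

move_arm --increments '[{"grip": 0.5, "linear": [0.02, 0.023, -0.006], "twist": 0}, {"grip": 0.8, "linear": [0, 0, 0], "twist": 0}, {"grip": 1, "linear": [0, 0, 0], "twist": 0}, {"grip": 1, "linear": [0, 0, 0], "twist": 0}, {"grip": 1, "linear": [0, 0, 0], "twist": 0}]'

```text
clock: 18.25
eef_pos: [0.4816, 0.0157, 0.0114]
tool_rot: [0.363, -0.599, 0.605, -0.379]
ft_force: [1.0, -0.2, -0.4]
grip_width: 0.0127
```

move_arm --increments '[{"grip": 1, "linear": [0, 0, 0], "twist": 0}, {"grip": 1, "linear": [0, 0, 0], "twist": 0}, {"grip": 1, "linear": [0, -0.02, 0], "twist": 0}, {"grip": 1, "linear": [0, -0.03, 0], "twist": 0}, {"grip": 1, "linear": [0, -0.03, 0], "twist": 0}]'

```text
clock: 18.75
eef_pos: [0.4763, 0.0145, 0.0246]
tool_rot: [0.367, -0.601, 0.603, -0.375]
ft_force: [1.1, -0.1, -7.9]
grip_width: 0.0131
```

move_arm --increments '[{"grip": 1, "linear": [0, -0.03, 0], "twist": 0}, {"grip": 1, "linear": [0, -0.02, 0], "twist": 0}, {"grip": 1, "linear": [0, 0, 0], "twist": 0}, {"grip": 1, "linear": [0, 0, 0], "twist": 0}, {"grip": 1, "linear": [0, 0, 0], "twist": 0}]'

```text
clock: 19.25
eef_pos: [0.4754, 0.0141, 0.0357]
tool_rot: [0.367, -0.601, 0.603, -0.374]
ft_force: [0.2, -0.1, -8.6]
grip_width: 0.0127
```

```bash
python3 -c "
from h import *
tilt(np.array([.416,-.1145]),63.2)"
```

```text
t 19.25 q [ 2.800e-02  3.700e-01 -3.760e-01  8.130e-01  2.000e-03  2.066e+00] p [0.4754 0.0141 0.0357] F [ 0.2 -0.1 -8.6] T [-0.07  0.02  0.  ] w 0.0127
[[-0.45, 0.011, 0.893], [-0.893, 0.002, -0.45], [-0.007, -1.0, 0.009]]
(np.float64(-0.04), 22, np.float64(0.0624), np.float64(0.067), [0.395, -0.148])
(np.float64(-0.02), 28, np.float64(0.0705), np.float64(0.075), [0.405, -0.131])
(np.float64(-0.0), 27, np.float64(0.0728), np.float64(0.0786), [0.413, -0.113])
(np.float64(0.02), 64, np.float64(0.0776), np.float64(0.0806), [0.425, -0.094])
(np.float64(0.04), 69, np.float64(0.0764), np.float64(0.0796), [0.432, -0.08])
(np.float64(0.06), 8, np.float64(0.0602), np.float64(0.062), [0.441, -0.067])
far blk S [0.2139 0.217 ] L [0.0159 0.0213] grip S 0.1416
```

```bash
python3 -c "
from h import *
T=[];F=[]
for i in range(12):
    im,d=cam('top'); o=bot.get_obs(); T.append(o['ft_torque']);F.append(o['ft_force'])
T=np.array(T); F=np.array(F); print(T.mean(0).round(3),T.std(0).round(3),F.mean(0).round(2)); a=np.array([.451,.893]); t=T.mean(0); f=-F.mean(0)[2]
print('r',-(t[0]*a[1]-t[1]*a[0])/f)
# eye/inner block position
p=cloud('top',d).reshape(-1,3); e=np.array([.416,-.1145]); n=np.array([-a[1],a[0]]); S=(p[:,:2]-e)@a; L=(p[:,:2]-e)@n
k=(S>-.07)&(S<.08)&(abs(L)<.03)&(p[:,2]>.055)&(p[:,2]<.09); q=S[k]; print('tip S',np.sort(q)[:4].round(4))
k=(S>.0)&(S<.08)&(abs(L)<.03)&(abs(L)>.008)&(p[:,2]>.07)&(p[:,2]<.09); print('blk S',np.percentile(S[k],[3,97]).round(4),'L',np.percentile(L[k],[2,98]).round(4),'gripS',(o['eef_pos'][:2]-e)@a)"
```

```text
[-0.075  0.056  0.006] [0.025 0.04  0.027] [-0.1  -0.13 -8.07]
r 0.011467376678409243
tip S [-0.0525 -0.0484 -0.047  -0.047 ]
blk S [0.0174 0.0437] L [-0.0178  0.0216] gripS 0.14165227820942985
```

move_arm --increments '[{"grip": 1, "linear": [0, 0.04, 0], "twist": 0}, {"grip": 1, "linear": [0, 0.04, 0], "twist": 0}, {"grip": 1, "linear": [0, 0.03, 0], "twist": 0}, {"grip": 1, "linear": [0, 0.005, 0], "twist": 0}, {"grip": 1, "linear": [0, 0, 0], "twist": 0}]'

```text
clock: 20.4
eef_pos: [0.4763, 0.0141, 0.0113]
tool_rot: [0.367, -0.601, 0.604, -0.375]
ft_force: [-0.5, -0.7, -1.4]
grip_width: 0.0128
```

move_arm --increments '[{"grip": 0.7, "linear": [0, 0, 0], "twist": 0}, {"grip": 0.5, "linear": [0, 0, 0], "twist": 0}, {"grip": 0.5, "linear": [-0.025, 0, 0], "twist": 0}, {"grip": 0.5, "linear": [-0.025, 0, 0], "twist": 0}, {"grip": 0.5, "linear": [0, 0, 0], "twist": 0}]'

```text
clock: 20.9
eef_pos: [0.4866, 0.0242, 0.0153]
tool_rot: [0.363, -0.599, 0.605, -0.378]
ft_force: [-0.5, 0.1, 0.2]
grip_width: 0.0428
```

```bash
python3 -c "
from h import *
o=st();p=o['eef_pos']; go(.4754+.010*.451,.0141+.010*.893,.011,243.2)"
```

```text
t 20.9 q [ 4.800e-02  4.110e-01 -3.810e-01  7.560e-01  2.000e-03  2.087e+00] p [0.4866 0.0242 0.0153] F [-0.5  0.1  0.2] T [ 0.  0. -0.] w 0.0428
[[-0.451, 0.023, 0.892], [-0.893, 0.004, -0.451], [-0.014, -1.0, 0.019]]
t 20.9 q [ 4.800e-02  4.110e-01 -3.810e-01  7.560e-01  2.000e-03  2.087e+00] p [0.4866 0.0242 0.0153] F [-0.5  0.1  0.2] T [ 0.  0. -0.] w 0.0428
[[-0.451, 0.023, 0.892], [-0.893, 0.004, -0.451], [-0.014, -1.0, 0.019]]
ang -116.78 linear units total [ 0.0206  0.0206 -0.0278] twist units 0.0002 dist 0.008
```

move_arm --increments '[{"grip": 0.5, "linear": [0.014, 0.02, -0.025], "twist": 0}, {"grip": 0.8, "linear": [0, 0, 0], "twist": 0}, {"grip": 1, "linear": [0, 0, 0], "twist": 0}, {"grip": 1, "linear": [0, 0, 0], "twist": 0}, {"grip": 1, "linear": [0, 0, 0], "twist": 0}]'

```text
clock: 21.4
eef_pos: [0.4811, 0.0242, 0.0113]
tool_rot: [0.363, -0.598, 0.606, -0.379]
ft_force: [0.5, -0.5, -0.2]
grip_width: 0.0129
```

move_arm --increments '[{"grip": 1, "linear": [0, 0, 0], "twist": 0}, {"grip": 1, "linear": [0, 0, 0], "twist": 0}, {"grip": 1, "linear": [0, -0.02, 0], "twist": 0}, {"grip": 1, "linear": [0, -0.03, 0], "twist": 0}, {"grip": 1, "linear": [0, -0.03, 0], "twist": 0}]'

```text
clock: 21.9
eef_pos: [0.4756, 0.0238, 0.0243]
tool_rot: [0.366, -0.6, 0.604, -0.375]
ft_force: [0.9, 1.4, -7.5]
grip_width: 0.0128
```

move_arm --increments '[{"grip": 1, "linear": [0, -0.03, 0], "twist": 0}, {"grip": 1, "linear": [0, -0.02, 0], "twist": 0}, {"grip": 1, "linear": [0, 0, 0], "twist": 0}, {"grip": 1, "linear": [0, 0, 0], "twist": 0}, {"grip": 1, "linear": [0, 0, 0], "twist": 0}]'

```text
clock: 22.4
eef_pos: [0.4746, 0.0236, 0.0352]
tool_rot: [0.366, -0.601, 0.604, -0.375]
ft_force: [-0.3, 0.3, -7.4]
grip_width: 0.0131
```

```bash
cat >> h.py <<'E'
def bal(e,ang,N=8):
    T=[];F=[]
    for i in range(N):
        im,d=cam('top'); o=bot.get_obs(); T.append(o['ft_torque']);F.append(o['ft_force'])
    t=np.mean(T,0); f=-np.mean(F,0)[2]; a=np.array([np.cos(np.radians(ang)),np.sin(np.radians(ang))]); n=np.array([-a[1],a[0]])
    print('T',t.round(3),'W',f.round(2),'r',(-(t[0]*a[1]-t[1]*a[0])/f).round(4))
    p=cloud('top',d).reshape(-1,3); S=(p[:,:2]-e)@a; L=(p[:,:2]-e)@n; zc=o['eef_pos'][2]+.015
    m=(S>-.08)&(S<.09)&(abs(L)<.03)&(p[:,2]>zc-.01)&(p[:,2]<zc+.035); q=np.sort(S[m]); print('tip S',q[:4].round(4))
    k=m&(S>0)&(abs(L)>.009)&(p[:,2]>zc+.02); g=(o['eef_pos'][:2]-e)@a
    b=np.percentile(S[k],[3,97]); print('blk S',b.round(4),'L',np.percentile(L[k],[2,98]).round(4),'z',np.median(p[k,2]).round(4),'gripS',g.round(4),'grip arm-x',(g-b.mean()+.038).round(4),(g-q[2]-.046).round(4))
    for lo in(-.02,.0,.055,.065,.075,.085,.1): 
        k=(S>lo)&(S<lo+.01)&(abs(L)<.007)&(p[:,2]>zc-.01)&(p[:,2]<zc+.04); print(lo,k.sum(),np.median(p[k],0).round(4) if k.any() else '')
E
python3 -c "
from h import *
bal(np.array([.416,-.1145]),63.2)"
```

```text
T [0.015 0.022 0.008] W 8.04 r -0.0004
tip S [-0.0557 -0.054  -0.0532 -0.0516]
blk S [0.0149 0.0409] L [-0.0124  0.0267] z 0.0762 gripS 0.1497 grip arm-x 0.1598 0.1569
-0.02 4 [ 0.4043 -0.1248  0.0763]
0.0 5 [ 0.4156 -0.1072  0.0653]
0.055 8 [ 0.4396 -0.0587  0.0598]
0.065 3 [ 0.4424 -0.0526  0.0584]
0.075 0 
0.085 0 
0.1 0
```

move_arm --increments '[{"grip": 1, "linear": [0, -0.05, 0], "twist": 0}, {"grip": 1, "linear": [0, -0.1, 0], "twist": 0}, {"grip": 1, "linear": [0, -0.12, 0], "twist": 0}, {"grip": 1, "linear": [0, -0.12, 0], "twist": 0}, {"grip": 1, "linear": [0, -0.12, 0], "twist": 0}]'

```text
clock: 23.3
eef_pos: [0.4691, 0.0232, 0.1386]
tool_rot: [-0.37, 0.602, -0.602, 0.372]
ft_force: [0.8, 0.2, -7.6]
grip_width: 0.0127
```

move_arm --increments '[{"grip": 1, "linear": [0, -0.12, 0], "twist": 0}, {"grip": 1, "linear": [0, -0.12, 0], "twist": 0}, {"grip": 1, "linear": [0, -0.12, 0], "twist": 0}, {"grip": 1, "linear": [0, -0.1, 0], "twist": 0}, {"grip": 1, "linear": [0, -0.06, 0], "twist": 0}]'

```text
clock: 23.8
eef_pos: [0.4678, 0.0229, 0.2525]
tool_rot: [0.368, -0.602, 0.603, -0.373]
ft_force: [0.2, -0.3, -8.3]
grip_width: 0.0128
```

move_arm --increments '[{"grip": 1, "linear": [0, -0.02, 0], "twist": -0.03}, {"grip": 1, "linear": [0, -0.01, 0], "twist": -0.05}, {"grip": 1, "linear": [0, -0.01, 0], "twist": -0.06}, {"grip": 1, "linear": [0, -0.01, 0], "twist": -0.06}, {"grip": 1, "linear": [0, 0, 0], "twist": -0.04}]'

```text
clock: 24.3
eef_pos: [0.4669, 0.0228, 0.2695]
tool_rot: [-0.504, 0.489, -0.495, 0.512]
ft_force: [0.1, -0.6, -7.0]
grip_width: 0.0131
```

```bash
python3 -c "
from h import *
go(.492,.0825,.270,270.8)"
```

```text
t 24.3 q [ 0.047  0.15  -0.009  1.397  0.002  1.587] p [0.4669 0.0228 0.2695] F [ 0.1 -0.6 -7. ] T [-0.01  0.01 -0.01] w 0.0131
[[0.032, 0.015, 0.999], [-0.999, 0.003, 0.032], [-0.002, -1.0, 0.015]]
ang -88.18 linear units total [-2.945e-01  2.000e-04  1.351e-01] twist units 0.0089 dist 0.065
```

move_arm --increments '[{"grip": 1, "linear": [-0.04, -0.002, 0.02], "twist": 0.008}, {"grip": 1, "linear": [-0.06, -0.002, 0.03], "twist": 0}, {"grip": 1, "linear": [-0.08, -0.002, 0.03], "twist": 0}, {"grip": 1, "linear": [-0.07, -0.002, 0.03], "twist": 0}, {"grip": 1, "linear": [-0.03, -0.002, 0.01], "twist": 0}]'

```text
clock: 24.8
eef_pos: [0.4906, 0.0835, 0.2737]
tool_rot: [-0.497, 0.496, -0.501, 0.507]
ft_force: [-0.2, 0.8, -8.3]
grip_width: 0.0125
```

```bash
python3 -c "
from h import *
go(.492,.0825,.270,270.8)
bal(np.array([.494,-.0775]),90.8,3)
im,d=cam('top'); cv2.imwrite('pics/pre2.png',cv2.resize(im[100:240,290:390],None,fx=4,fy=4,interpolation=cv2.INTER_CUBIC))"
```

```text
t 24.8 q [0.168 0.209 0.074 1.42  0.002 1.732] p [0.4906 0.0835 0.2737] F [-0.2  0.8 -8.3] T [-0.03  0.08  0.01] w 0.0125
[[0.006, 0.015, 1.0], [-1.0, 0.004, 0.006], [-0.004, -1.0, 0.015]]
ang -89.64 linear units total [0.0051 0.0184 0.0065] twist units -0.0038 dist 0.004
T [0.019 0.009 0.01 ] W 7.39 r -0.0026
tip S [-0.0458 -0.0458 -0.0437 -0.0435]
blk S [0.0235 0.0508] L [-0.0183  0.0199] z 0.3153 gripS 0.1595 grip arm-x 0.1604 0.1572
-0.02 19 [ 0.4927 -0.0941  0.308 ]
0.0 13 [ 0.4922 -0.0739  0.3136]
0.055 25 [ 0.492  -0.0195  0.2976]
0.065 27 [ 0.4912 -0.0093  0.2976]
0.075 26 [0.4913 0.0007 0.2973]
0.085 22 [0.4934 0.012  0.2977]
0.1 23 [0.4931 0.0261 0.2975]
```

View pics/pre2.png

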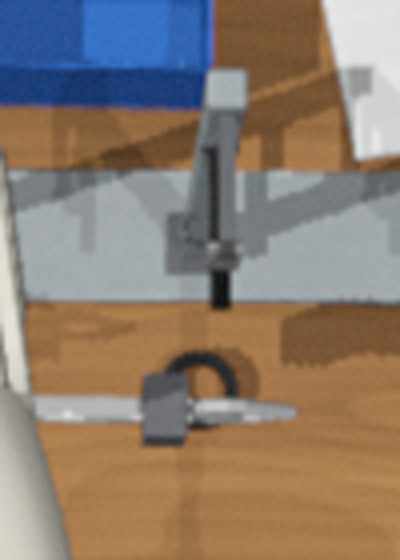

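move_arm --increments '[{"grip": 1, "linear": [0, 0.015, 0.04], "twist": -0.003}, {"grip": 1, "linear": [0, 0.001, 0.08], "twist": 0}, {"grip": 1, "linear": [0, 0.001, 0.08], "twist": 0}, {"grip": 1, "linear": [0, 0.001, 0.08], "twist": 0}, {"grip": 1, "linear": [0, 0, 0.06], "twist": 0}]'

```text
clock: 25.5
eef_pos: [0.5593, 0.0789, 0.27]
tool_rot: [-0.498, 0.495, -0.501, 0.506]
ft_force: [-0.4, 0.3, -7.9]
grip_width: 0.0129
```

```bash
python3 -c "
from h import *
go(.630,.085,.270,270.8)
bal(np.array([.565,-.0775]),90.8,2)"
```

```text
t 25.5 q [ 1.400e-01  3.500e-01  2.550e-01  1.462e+00 -1.000e-03  1.703e+00] p [0.5593 0.0789 0.27  ] F [-0.4  0.3 -7.9] T [0.02 0.03 0.03] w 0.0129
[[0.008, 0.013, 1.0], [-1.0, 0.001, 0.008], [-0.001, -1.0, 0.013]]
ang -89.55 linear units total [-0.0278  0.0045  0.3536] twist units -0.003 dist 0.071
T [ 0.06  -0.263  0.023] W 8.07 r -0.0069
tip S [-0.0493 -0.0492 -0.049  -0.0464]
blk S [0.0071 0.0468] L [-0.0197  0.0208] z 0.3115 gripS 0.1564 grip arm-x 0.1674 0.1594
-0.02 17 [ 0.5634 -0.0917  0.3087]
0.0 26 [ 0.562  -0.0719  0.3055]
0.055 26 [ 0.5633 -0.0161  0.2929]
0.065 25 [ 0.5625 -0.008   0.2938]
0.075 23 [0.5625 0.0046 0.2941]
0.085 23 [0.5616 0.0124 0.2927]
0.1 19 [0.5642 0.0251 0.2927]
```

move_arm --increments '[{"grip": 1, "linear": [-0.028, 0.002, 0], "twist": -0.003}, {"grip": 1, "linear": [0, 0, 0], "twist": 0}, {"grip": 1, "linear": [0, 0, 0.03], "twist": 0}, {"grip": 1, "linear": [-0.003, 0, 0.06], "twist": 0}, {"grip": 1, "linear": [-0.003, 0, 0.04], "twist": 0}]'

```text
clock: 26.1
eef_pos: [0.5844, 0.0854, 0.2691]
tool_rot: [-0.501, 0.494, -0.499, 0.506]
ft_force: [-0.5, -0.6, -8.8]
grip_width: 0.0129
```

```bash
python3 -c "
from h import *
go(.630,.085,.270,270.8)
bal(np.array([.585,-.0775]),90.8,2)"
```

```text
t 26.1 q [ 1.460e-01  4.070e-01  3.370e-01  1.490e+00 -1.000e-03  1.703e+00] p [0.5844 0.0854 0.2691] F [-0.5 -0.6 -8.8] T [-0.02  0.06 -0.06] w 0.0129
[[0.013, 0.01, 1.0], [-1.0, 0.001, 0.013], [-0.0, -1.0, 0.01]]
ang -89.25 linear units total [ 0.005 -0.002  0.228] twist units -0.0005 dist 0.046
T [ 0.062 -0.13  -0.027] W 8.44 r -0.0071
tip S [-0.0442 -0.0441 -0.0413 -0.0413]
blk S [0.0269 0.0523] L [-0.0243  0.0151] z 0.3112 gripS 0.163 grip arm-x 0.1614 0.1583
-0.02 17 [ 0.5876 -0.094   0.3031]
0.0 24 [ 0.5859 -0.0723  0.2926]
0.055 21 [ 0.5833 -0.0178  0.2931]
0.065 20 [ 0.5835 -0.0065  0.2911]
0.075 17 [0.5837 0.0026 0.2928]
0.085 20 [0.5834 0.0116 0.2916]
0.1 20 [0.5835 0.0271 0.291 ]
```

Eye is over the peg with no contact force; push on 46 mm.

move_arm --increments '[{"grip": 1, "linear": [0, -0.003, 0.04], "twist": 0}, {"grip": 1, "linear": [-0.003, -0.003, 0.06], "twist": 0}, {"grip": 1, "linear": [-0.003, -0.003, 0.07], "twist": 0}, {"grip": 1, "linear": [-0.003, -0.003, 0.06], "twist": 0}, {"grip": 1, "linear": [0, -0.002, 0.01], "twist": 0}]'

```text
clock: 26.7
eef_pos: [0.6341, 0.0879, 0.2722]
tool_rot: [-0.501, 0.494, -0.499, 0.506]
ft_force: [-0.2, -0.8, -8.6]
grip_width: 0.0128
```

```bash
python3 -c "
from h import *
go(.630,.085,.270,270.8)
bal(np.array([.630,-.0765]),90.8,2)
s2,d2=cam('side'); q=proj('side',[[.60,-.08,.3]])[0].astype(int); print(q)
im,d=cam('top'); w=proj('top',[[.60,-.06,.3]])[0].astype(int)
A=cv2.resize(s2[q[1]-45:q[1]+45,q[0]-45:q[0]+45],(400,400),interpolation=cv2.INTER_CUBIC); B=cv2.resize(im[w[1]-45:w[1]+45,w[0]-45:w[0]+45],(400,400),interpolation=cv2.INTER_CUBIC)
cv2.imwrite('pics/ins2.png',np.hstack([A,B]))"
```

```text
t 26.7 q [ 1.380e-01  5.200e-01  5.210e-01  1.563e+00 -1.000e-03  1.696e+00] p [0.6341 0.0879 0.2722] F [-0.2 -0.8 -8.6] T [-0.01  0.05  0.02] w 0.0128
[[0.013, 0.009, 1.0], [-1.0, 0.0, 0.013], [-0.0, -1.0, 0.009]]
ang -89.24 linear units total [ 0.0143  0.0108 -0.0206] twist units -0.0004 dist 0.005
T [0.002 0.01  0.004] W 8.67 r -0.0003
tip S [-0.0422 -0.042  -0.0417 -0.0394]
blk S [0.0116 0.0546] L [-0.0252  0.0125] z 0.3145 gripS 0.1643 grip arm-x 0.1692 0.1599
-0.02 12 [ 0.635  -0.0923  0.3047]
0.0 22 [ 0.633  -0.0717  0.2918]
0.055 14 [ 0.632  -0.0146  0.2956]
0.065 14 [ 0.6316 -0.0055  0.2952]
0.075 10 [0.6311 0.0035 0.2954]
0.085 14 [0.6315 0.0126 0.2956]
0.1 9 [0.6302 0.0268 0.295 ]
[299 160]
```

View pics/ins2.png

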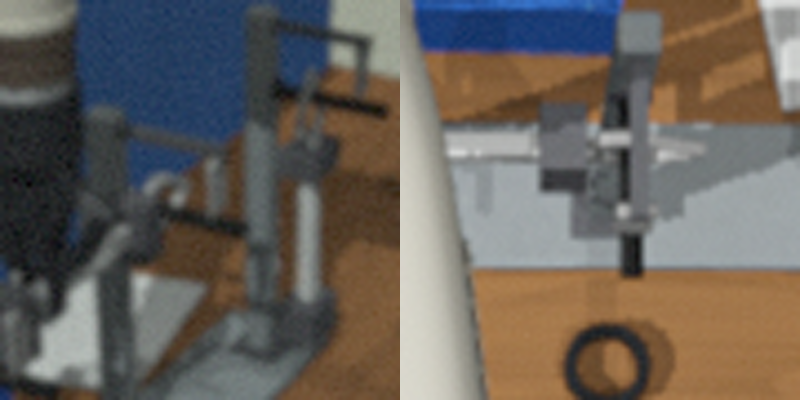

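move_arm --increments '[{"grip": 0.2, "linear": [0, -0.003, 0], "twist": 0}, {"grip": 0.1, "linear": [0, -0.003, 0], "twist": 0}, {"grip": 0.1, "linear": [0, -0.003, 0], "twist": 0}, {"grip": 0.1, "linear": [0, -0.003, 0], "twist": 0}, {"grip": 0.1, "linear": [0, -0.003, 0], "twist": 0}]'

```text
clock: 27.4
eef_pos: [0.6337, 0.0882, 0.2846]
tool_rot: [-0.497, 0.491, -0.502, 0.51]
ft_force: [-0.2, -0.6, 0.8]
grip_width: 0.0768
```

move_arm --increments '[{"grip": 0.1, "linear": [0, -0.003, 0], "twist": 0}, {"grip": 0.1, "linear": [0, -0.003, 0], "twist": 0}, {"grip": 0.1, "linear": [0, -0.003, 0], "twist": 0}, {"grip": 0.1, "linear": [0, -0.003, 0], "twist": 0}, {"grip": 0.1, "linear": [0, -0.003, 0], "twist": 0}]'

```text
clock: 27.9
eef_pos: [0.6338, 0.0883, 0.2888]
tool_rot: [-0.497, 0.491, -0.502, 0.51]
ft_force: [0.2, 0.7, 0.0]
grip_width: 0.0766
```

move_arm --increments '[{"grip": 0.1, "linear": [0, -0.05, 0], "twist": 0}, {"grip": 0.1, "linear": [0, -0.05, -0.05], "twist": 0}, {"grip": 0.1, "linear": [0, 0, -0.15], "twist": 0}, {"grip": 0.1, "linear": [0, 0, -0.2], "twist": 0}, {"grip": 0.1, "linear": [0, 0, -0.2], "twist": 0}]'

```text
clock: 28.4
eef_pos: [0.5127, 0.0865, 0.3067]
tool_rot: [-0.496, 0.491, -0.503, 0.51]
ft_force: [0.4, -0.3, 0.8]
grip_width: 0.0771
```

move_arm --increments '[{"grip": 0.1, "linear": [0, 0, -0.2], "twist": 0}, {"grip": 0.1, "linear": [0, 0, -0.2], "twist": 0}, {"grip": 0.1, "linear": [0, 0, -0.15], "twist": 0}, {"grip": 0.1, "linear": [0, 0, 0], "twist": 0}, {"grip": 0.1, "linear": [0, 0, 0], "twist": 0}]'

```text
clock: 28.9
eef_pos: [0.3918, 0.0845, 0.3092]
tool_rot: [-0.494, 0.489, -0.504, 0.513]
ft_force: [1.0, -0.1, 0.5]
grip_width: 0.0768
```

```bash
python3 -c "
from h import *
st()
for i in range(40): im,d=cam('top')
prev=None
for i in range(3):
    s,ds=cam('side')
    if prev is not None: print('diff',cv2.absdiff(cv2.GaussianBlur(s,(7,7),0),cv2.GaussianBlur(prev,(7,7),0))[90:270,220:340].max())
    prev=s
    for _ in range(5): im,d=cam('top')
cv2.imwrite('pics/h2.png',np.hstack([cv2.resize(s[100:280,215:345],(433,600),interpolation=cv2.INTER_CUBIC),cv2.copyMakeBorder(cv2.resize(im[100:290,230:475],(360,279)),0,321,0,0,0)]))
st()"
```

```text
t 28.9 q [ 0.214 -0.008 -0.08   1.465 -0.002  1.771] p [0.3918 0.0845 0.3092] F [ 1.  -0.1  0.5] T [-0.    0.04  0.05] w 0.0768
[[0.014, 0.034, 0.999], [-1.0, 0.005, 0.014], [-0.005, -0.999, 0.034]]
diff 102
diff 101
t 31.8 q [ 0.214 -0.005 -0.08   1.465 -0.002  1.771] p [0.3921 0.0845 0.3078] F [-0.   1.3 -0.2] T [-0.02  0.01 -0.03] w 0.077
[[0.013, 0.03, 0.999], [-1.0, 0.005, 0.013], [-0.004, -1.0, 0.031]]
```

View pics/h2.png

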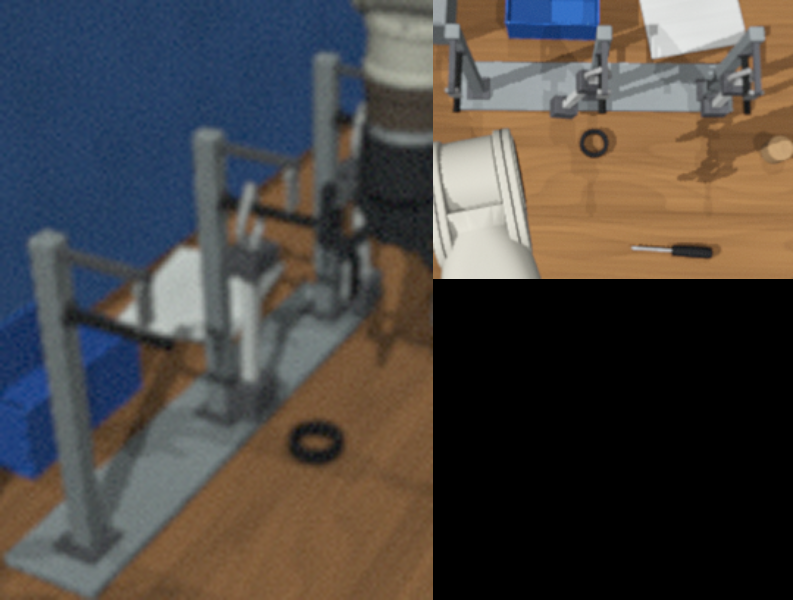

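move_arm --increments '[{"grip": 0.1, "linear": [-0.1, -0.01, -0.1], "twist": 0}, {"grip": 0.1, "linear": [-0.15, -0.01, 0], "twist": 0}, {"grip": 0.1, "linear": [-0.15, -0.01, 0], "twist": 0}, {"grip": 0.1, "linear": [-0.15, 0, 0], "twist": 0}, {"grip": 0.1, "linear": [-0.15, 0, 0], "twist": 0}]'

```text
clock: 32.3
eef_pos: [0.3701, 0.2255, 0.3145]
tool_rot: [-0.492, 0.492, -0.506, 0.51]
ft_force: [0.6, 0.1, -0.1]
grip_width: 0.0768
```

move_arm --increments '[{"grip": 0.1, "linear": [0, -0.002, 0], "twist": 0}, {"grip": 0.1, "linear": [0, -0.002, 0], "twist": 0}, {"grip": 0.1, "linear": [0, -0.002, 0], "twist": 0}, {"grip": 0.1, "linear": [0, -0.002, 0], "twist": 0}, {"grip": 0.1, "linear": [0, -0.002, 0], "twist": 0}]'

```text
clock: 32.8
eef_pos: [0.3697, 0.2265, 0.3161]
tool_rot: [-0.493, 0.491, -0.505, 0.51]
ft_force: [0.1, -0.4, 0.0]
grip_width: 0.0767
```

move_arm --increments '[{"grip": 0.1, "linear": [0, -0.002, 0], "twist": 0}, {"grip": 0.1, "linear": [0, -0.002, 0], "twist": 0}, {"grip": 0.1, "linear": [0, -0.002, 0], "twist": 0}, {"grip": 0.1, "linear": [0, -0.002, 0], "twist": 0}, {"grip": 0.1, "linear": [0, -0.002, 0], "twist": 0}]'

```text
clock: 33.3
eef_pos: [0.37, 0.2248, 0.3187]
tool_rot: [-0.492, 0.492, -0.506, 0.51]
ft_force: [-1.3, -0.9, 0.0]
grip_width: 0.0768
```

move_arm --increments '[{"grip": 0.1, "linear": [0, -0.002, 0], "twist": 0}, {"grip": 0.1, "linear": [0, -0.002, 0], "twist": 0}, {"grip": 0.1, "linear": [0, -0.002, 0], "twist": 0}, {"grip": 0.1, "linear": [0, -0.002, 0], "twist": 0}, {"grip": 0.1, "linear": [0, -0.002, 0], "twist": 0}]'

```text
clock: 33.8
eef_pos: [0.3699, 0.225, 0.3209]
tool_rot: [-0.492, 0.492, -0.506, 0.51]
ft_force: [-0.1, -0.3, 0.2]
grip_width: 0.077
```

move_arm --increments '[{"grip": 0.1, "linear": [0, -0.002, 0], "twist": 0}, {"grip": 0.1, "linear": [0, -0.002, 0], "twist": 0}, {"grip": 0.1, "linear": [0, -0.002, 0], "twist": 0}, {"grip": 0.1, "linear": [0, -0.002, 0], "twist": 0}, {"grip": 0.1, "linear": [0, -0.002, 0], "twist": 0}]'

```text
clock: 34.3
eef_pos: [0.3698, 0.225, 0.323]
tool_rot: [-0.492, 0.492, -0.506, 0.51]
ft_force: [0.2, 0.3, -0.2]
grip_width: 0.0769
```

move_arm --increments '[{"grip": 0.1, "linear": [0, -0.002, 0], "twist": 0}, {"grip": 0.1, "linear": [0, -0.002, 0], "twist": 0}, {"grip": 0.1, "linear": [0, -0.002, 0], "twist": 0}, {"grip": 0.1, "linear": [0, -0.002, 0], "twist": 0}, {"grip": 0.1, "linear": [0, -0.002, 0], "twist": 0}]'

```text
clock: 34.8
eef_pos: [0.3698, 0.225, 0.3252]
tool_rot: [-0.492, 0.492, -0.506, 0.51]
ft_force: [0.2, 1.0, 0.0]
grip_width: 0.0771
```

move_arm --increments '[{"grip": 0.1, "linear": [0, -0.002, 0], "twist": 0}, {"grip": 0.1, "linear": [0, -0.002, 0], "twist": 0}, {"grip": 0.1, "linear": [0, -0.002, 0], "twist": 0}, {"grip": 0.1, "linear": [0, -0.002, 0], "twist": 0}, {"grip": 0.1, "linear": [0, -0.002, 0], "twist": 0}]'

```text
clock: 35.3
eef_pos: [0.3697, 0.225, 0.3274]
tool_rot: [-0.492, 0.492, -0.506, 0.51]
ft_force: [0.2, -0.4, -0.3]
grip_width: 0.077
```

move_arm --increments '[{"grip": 0.1, "linear": [0, -0.002, 0], "twist": 0}, {"grip": 0.1, "linear": [0, -0.002, 0], "twist": 0}, {"grip": 0.1, "linear": [0, -0.002, 0], "twist": 0}, {"grip": 0.1, "linear": [0, -0.002, 0], "twist": 0}, {"grip": 0.1, "linear": [0, -0.002, 0], "twist": 0}]'

```text
clock: 35.8
eef_pos: [0.3696, 0.225, 0.3296]
tool_rot: [-0.492, 0.492, -0.506, 0.51]
ft_force: [0.4, 1.0, 0.1]
grip_width: 0.0769
```

move_arm --increments '[{"grip": 0.1, "linear": [0, -0.002, 0], "twist": 0}, {"grip": 0.1, "linear": [0, -0.002, 0], "twist": 0}, {"grip": 0.1, "linear": [0, -0.002, 0], "twist": 0}, {"grip": 0.1, "linear": [0, -0.002, 0], "twist": 0}, {"grip": 0.1, "linear": [0, -0.002, 0], "twist": 0}]'

```text
clock: 36.3
eef_pos: [0.3695, 0.225, 0.3317]
tool_rot: [-0.492, 0.492, -0.506, 0.51]
ft_force: [0.4, 0.9, 0.4]
grip_width: 0.077
```

move_arm --increments '[{"grip": 0.1, "linear": [0, -0.002, 0], "twist": 0}, {"grip": 0.1, "linear": [0, -0.002, 0], "twist": 0}, {"grip": 0.1, "linear": [0, -0.002, 0], "twist": 0}, {"grip": 0.1, "linear": [0, -0.002, 0], "twist": 0}, {"grip": 0.1, "linear": [0, -0.002, 0], "twist": 0}]'

```text
clock: 36.8
eef_pos: [0.3695, 0.225, 0.3339]
tool_rot: [-0.492, 0.492, -0.506, 0.51]
ft_force: [0.1, -0.4, -0.3]
grip_width: 0.0769
```

move_arm --increments '[{"grip": 0.1, "linear": [0, -0.002, 0], "twist": 0}, {"grip": 0.1, "linear": [0, -0.002, 0], "twist": 0}, {"grip": 0.1, "linear": [0, -0.002, 0], "twist": 0}, {"grip": 0.1, "linear": [0, -0.002, 0], "twist": 0}, {"grip": 0.1, "linear": [0, -0.002, 0], "twist": 0}]'

```text
clock: 37.3
eef_pos: [0.3694, 0.225, 0.3361]
tool_rot: [-0.492, 0.492, -0.506, 0.51]
ft_force: [0.4, -0.5, -0.7]
grip_width: 0.0769
```

move_arm --increments '[{"grip": 0.1, "linear": [0, -0.002, 0], "twist": 0}, {"grip": 0.1, "linear": [0, -0.002, 0], "twist": 0}, {"grip": 0.1, "linear": [0, -0.002, 0], "twist": 0}, {"grip": 0.1, "linear": [0, -0.002, 0], "twist": 0}, {"grip": 0.1, "linear": [0, -0.002, 0], "twist": 0}]'

```text
clock: 37.8
eef_pos: [0.3693, 0.225, 0.3382]
tool_rot: [-0.492, 0.492, -0.506, 0.51]
ft_force: [0.9, -0.2, -0.0]
grip_width: 0.0768
```

move_arm --increments '[{"grip": 0.1, "linear": [0, -0.002, 0], "twist": 0}, {"grip": 0.1, "linear": [0, -0.002, 0], "twist": 0}, {"grip": 0.1, "linear": [0, -0.002, 0], "twist": 0}, {"grip": 0.1, "linear": [0, -0.002, 0], "twist": 0}, {"grip": 0.1, "linear": [0, -0.002, 0], "twist": 0}]'

```text
clock: 38.3
eef_pos: [0.3693, 0.225, 0.3405]
tool_rot: [-0.492, 0.492, -0.506, 0.51]
ft_force: [1.0, -0.1, 0.4]
grip_width: 0.0768
```

move_arm --increments '[{"grip": 0.1, "linear": [0, -0.002, 0], "twist": 0}, {"grip": 0.1, "linear": [0, -0.002, 0], "twist": 0}, {"grip": 0.1, "linear": [0, -0.002, 0], "twist": 0}, {"grip": 0.1, "linear": [0, -0.002, 0], "twist": 0}, {"grip": 0.1, "linear": [0, -0.002, 0], "twist": 0}]'

```text
clock: 38.8
eef_pos: [0.3692, 0.225, 0.3426]
tool_rot: [-0.492, 0.492, -0.506, 0.51]
ft_force: [-0.7, -0.2, -0.3]
grip_width: 0.0772
```

```bash
python3 -c "
from h import *
st()
def ends():
    im,d=cam('top'); p=cloud('top',d).reshape(-1,3); r=[]
    for y in(-.075,-.33):
        k=(abs(p[:,1]-y)<.13)&(p[:,2]>.06)&(p[:,2]<.105)&(p[:,0]>.55)&(p[:,0]<.665); r+=[k.sum(),*np.median(p[k],0).round(4)]
    return im,r
for i in range(5): 
    im,r=ends(); print(r); [cam('top') for _ in range(3)]
s,_=cam('side'); cv2.imwrite('pics/fin.png',np.hstack([cv2.resize(s[90:280,215:385],(400,447),interpolation=cv2.INTER_CUBIC),cv2.copyMakeBorder(cv2.resize(im[60:380,120:500],(400,337),interpolation=cv2.INTER_AREA),0,110,0,0,0)]))
st()"
```

```text
t 38.8 q [ 0.557  0.06   0.076  1.558 -0.014  2.123] p [0.3692 0.225  0.3426] F [-0.7 -0.2 -0.3] T [ 0.03  0.05 -0.  ] w 0.0772
[[0.005, 0.032, 0.999], [-1.0, 0.003, 0.005], [-0.003, -0.999, 0.032]]
[np.int64(130), np.float64(0.6284), np.float64(-0.0617), np.float64(0.0811), np.int64(201), np.float64(0.6305), np.float64(-0.3245), np.float64(0.0779)]
[np.int64(131), np.float64(0.6282), np.float64(-0.0618), np.float64(0.0801), np.int64(201), np.float64(0.6303), np.float64(-0.3247), np.float64(0.078)]
[np.int64(135), np.float64(0.6273), np.float64(-0.0617), np.float64(0.0808), np.int64(200), np.float64(0.6303), np.float64(-0.3247), np.float64(0.0776)]
[np.int64(126), np.float64(0.6289), np.float64(-0.0616), np.float64(0.0809), np.int64(200), np.float64(0.6304), np.float64(-0.3246), np.float64(0.0778)]
[np.int64(132), np.float64(0.6284), np.float64(-0.0618), np.float64(0.081), np.int64(199), np.float64(0.6302), np.float64(-0.3251), np.float64(0.0782)]
t 39.85 q [ 0.557  0.06   0.075  1.558 -0.014  2.123] p [0.3692 0.225  0.3426] F [-0.1 -0.4 -0.4] T [-0.03 -0.01 -0.03] w 0.0769
[[0.005, 0.032, 0.999], [-1.0, 0.003, 0.005], [-0.003, -0.999, 0.032]]
```

View pics/fin.png

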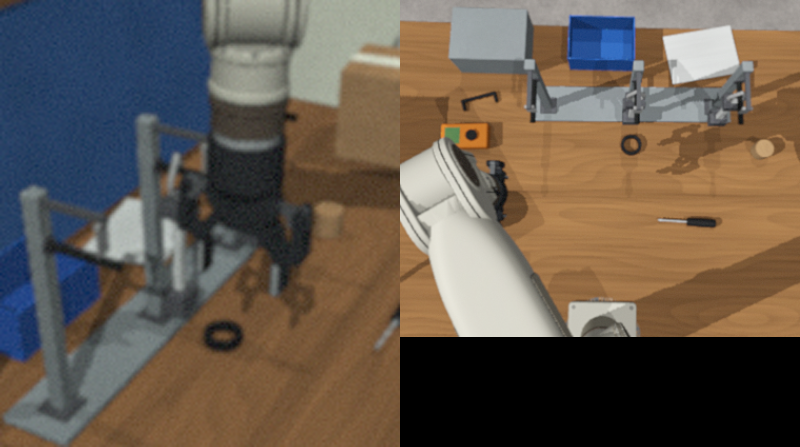

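```bash
python3 -c "
from h import *
bot.job_done(); st()"
```

```text
the job is handed in; nothing more can be done
the job is handed in; nothing more can be done
```

I hung both balance arms that were on the bench on the rack. The right one is on peg0 and the left one on peg1. No third arm was visible in either camera. I handed the job in at about 40 s.

- **Balance points:** I lifted each arm about 20 mm and shifted the grip until it stayed level. That came to about x = 70 mm for the arm on peg0 (one shift). For the arm on peg1 it was about x = 158 mm (two shifts, wrist moment about 0). Both were then carried level.
- **Flaps:** The side pictures showed the flap hanging shut with the eye behind it on peg0 and peg1. For peg1 the last clear picture of the flap was about 3 s after release. In the final picture the robot hid part of the rack.
- **Stillness:** Over the last second, five depth readings of the hanging far ends agreed to about 0.5 mm, or 1.6 mm in the noisiest direction.
- **Forces:** The wrist force never read above 10 N, and the robot was clear of the rack at the end.
- **Other items:** The tape, screwdriver, meter, handle and spool looked unmoved in the last top view. The robot hid the tray there, but it never went near it.
- **Disagreements:**
  - An earlier whole-picture motion test read high, but the robot was in that view. The depth readings replaced it.
  - The visible part of the peg1 arm's lower block read about 14 mm to the left of its peg. I put that down to the block being partly hidden, as the reading stayed constant.

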